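# Lay the wax scraper into the fitted tray

### The arm

A 6-joint arm with a two-finger parallel gripper is mounted at the origin on the work surface. World frame = base frame: x ahead of the robot, y to its left, z up, the work surface at z = 0. Lengths are in mm, angles in rad, forces in N, time in s.
With the tool pointing down it reaches from about 300 to 775 mm from the base axis. Payload 14.6 kg.
Tool frame: the origin (TCP) lies between the finger pads; the fingertips stand 8 mm ahead of it and the grasp point (between the pads) lies 11 mm behind it; y points along the fingers, x is the direction in which the jaws open and shut, and the axes are right-handed (so a half turn about y gives the same grasp; the last joint's range is limited). The gripper opens to 94 mm and grips with 3 to 60 N. Pads are 16 mm wide; open, the fingers measure 119 mm over their backs; the gripper's body (75 mm by 177 mm) begins 78 mm behind the grasp point.
Start: joints at [1.234, 0.3, 1.521, -0, 1.321, -0.067], TCP at [146.594, 530.094, 190.546] pointing down, gripper open.
Joint ranges: [-3.03, 3.03], [-0.79, 2.21], [0.23, 2.52], [-1.04, 4.18], [0, 3.07], [-2.55, 2.55]. Speed limits (rad/s): [2.22, 2.22, 2.57, 3.14, 3.14, 3.14].

### API

Orientations are given as [roll, pitch, yaw] about the fixed x, y, z axes, in that order (R = Rz(yaw) Ry(pitch) Rx(roll)).
In Python, from cell import read_state, imaging, order gives the robot as it stands. The module is installed in compiled form; this text tells all that it offers.
- The arm moves only by the shell command python3 -m handwheel 'ROWS' [FORCE]. ROWS is JSON, a list that holds one entry, the list of rows, each a list of 7 numbers: the shift along the tool's x, y, z in mm, then the turn, a rotation vector about the tool's x, y, z in degrees, then the opening, from -1 (shut) to 1 (fully open), so that 0 is half open. A call has 1 to 5 rows; each row is the pose to reach, as a shift and turn from the pose measured when the call began, along the tool's axes at that moment; what a row does not reach only later rows make up. A row lasts 1/12 s, in which the tool goes at most 41.7 mm and 7.16 degrees, less where a joint would pass 70% of its speed; a pose out of reach is approached as far as the arm can. A call with a gripper value outside its range is refused whole. The fingers move at their own pace and stop on an object; FORCE is the grip in N (left out, the last holds). Time passes only in rows, so rows that repeat a pose let the fingers close. It gives the time, the measured TCP pose, the force and the opening at its end, in the units of the state.
- read_state(): the state, without advancing time (a new reading comes with each control period).
- imaging.camera(name): name is "side" or "top" or "wrist"; returns (picture, depth): 384x512x3 uint8, red, green, blue; 384x512 float32, mm along the optical axis (not along the pixel's ray), 0 where there is no reading.
- imaging.get_calibration(name): a dict with "mtx" (3x3 intrinsics, pixels), "world_from_camera" (4x4, takes a point from camera to world coordinates); the wrist camera has in their place "hand_eye" (4x4, takes a point from camera to tool coordinates, whose origin is the TCP and whose axes are the tool frame's). Camera axes: x right, y down, z forward; pixel columns grow to the right and rows downward; lengths in mm; the calibration is good to about 2 mm. A picture is of the moment at which its call begins: read the wrist's pose just before it. get_calibration takes no time and is no camera call.
- order.sign_off(): hands the job in, once; it reports no verdict.
The state is a dict: "clock": time; "joints": joint angles; "qd": joint speeds; "effort": joint torques, N m; "eef_pos": TCP position; "eef_rot": TCP orientation; "wrist_force": force on the tool from outside, world axes, zero at the start; "moment": the same for the moment, N m; "finger_gap": finger opening in mm.
Only numpy, scipy, OpenCV 4.12 (cv2) and the standard library are available. Lean on these libraries where they do the work, as an engineer would, in place of code of your own. Each camera call takes 0.05 s, during which the arm holds its last target.

### The job

Set out the wax scraper, the ivory-handled tool with the broad steel blade, for cleaning the microtome: take it by the end of its handle that stands free of the foam in the open case, ease it out with small wiggles without forcing it, lay it flat on the bare bench and let go. Then take it again by the middle and lay it fully down into the recess of its own outline in the fitted steel tray, never letting it drop. Leave everything else where it is.

Things in the scene. Friction and masses are not known exactly. Their poses are not given: they have to be found in the camera images.
- scraper: Wax scraper, 165 mm long, 60 to 100 g: ivory handle 18 wide, 14 high (x = -80 to +20), steel neck 10 wide (to +45), steel blade 36 wide, 2.5 thick (to +85). Origin: underside, on the long axis, mid length; +x to the blade, z up through its top face; all undersides at z = 0; balance point 5 to 15 mm towards the blade. Starts level in the case, underside 18 mm above the bench.
- scraper_end (a point): Centre of the handle's free rear end (x = -80, z = 7 in the scraper's frame).
- scraper_edge (a point): Middle of the blade's front edge (x = +85, z = 1 in the scraper's frame).
- case: Open grey instrument case, fixed, 202 (x) x 260 (y), walls 4 thick and 36 high, floor 4 thick. Origin: centre of its underside, on the bench. Three foam cutouts, side by side in y, 66 mm apart, fill it from x = -30 to +97, tops 32 mm above the bench. From x = -97 to -30 it is an empty well for the fingers (floor 4 mm above the bench); the tool handles stand out into it.
- foam_scraper: Fixed foam strip holding the scraper, one of the three (varies). Axes as the case; origin on its centre line, 4 mm above the bench, below the scraper's. Handle free from x = -80 to -30. Cutout open on top, 14 deep, 5 mm play; firm foam lips pinch the handle's sides at x = -28 to +12, 12 N each (+1 N per mm pushed in; a 1 mm wiggle sideways frees the other lip). Lifting takes 5 to 12 N until 15 mm up.
- tray: Fitted steel tray, fixed, 196 (x) x 208 (y) x 16 high, with three inserts side by side in y, 66 mm apart, their tops 16 mm above the bench. Origin: centre of its underside, on the bench.
- insert_scraper: Fixed grey tray insert with the scraper's recess (pale floor, broad blade pocket towards +x), one of the three (varies); axes as the tray. Recess 8 mm deep, 2.5 mm play all round. A thumb trough just as deep crosses the whole tray from x = -32 to +16, where fingers can reach down beside the handle; elsewhere the walls leave no room for them.
- seat_scraper (a point): Point on the recess floor, 8 mm above the bench, where the scraper's origin must come to lie; axes as insert_scraper.
- spatula: Narrow spatula with the same handle, blade 14 mm wide, held in the case in another cutout; to be left. Origin and axes as the scraper.
- brush: Flat wax brush with the same handle, 24 mm wide, lying in its recess in the tray; to be left. Origin and axes as the scraper.
- forceps: Steel forceps, 150 long, 9 high, lying on the bench. Origin: underside, middle.
- blade_box: Black blade dispenser, 110 x 22 x 12, lying on the bench. Origin: underside, middle.
- cassette: White embedding cassette with a wax block, 40 x 28 x 16. Origin: underside, middle.
- mug: White mug, 86 across, 85 high. Origin: underside, middle.
- dropper: Brown bottle, 40 across, 85 high. Origin: underside, middle.

How it is judged (in metres and radians):
On the way, in this order (a step that is already met when the one before it is completed fails the run):
1. The scraper has been drawn clear of the foam, held by the free rear part of its handle (z of scraper in the frame of foam_scraper above 0.032 m and contact force between scraper and the fingers above 0.5 N and x of the grasp point in the frame of scraper below -0.025 m), for 0.1 s.
2. The scraper lies flat and still on the bare bench, let go (height (world z) of scraper below 0.003 m and angle between scraper's own z axis and vertical below 0.06 rad and linear speed of scraper below 0.02 m/s and contact force between scraper and the fingers below 0.1 N), for 0.3 s.
3. The scraper is off the bench, held by the middle (height (world z) of scraper above 0.02 m and contact force between scraper and the fingers above 0.5 N and x of the grasp point in the frame of scraper between -0.04 and 0.035 m), for 0.1 s.
At the end, for the whole second after the job is handed in: The scraper lies still and let go, right way up, fully down on the floor of its own recess in the tray (within 2 mm of the floor, 5 mm of its place and 0.1 rad of its direction), blade in the blade pocket; nothing else has been moved (x of scraper in the frame of seat_scraper between -0.005 and 0.005 m and y of scraper in the frame of seat_scraper between -0.005 and 0.005 m and z of scraper in the frame of seat_scraper below 0.002 m and x of scraper_edge in the frame of seat_scraper above 0.06 m and angle between the x axis of scraper and the x axis of insert_scraper, either way round below 0.1 rad and angle between scraper's own z axis and vertical below 0.04 rad and contact force between scraper and the fingers below 0.1 N and linear speed of scraper below 0.02 m/s); the robot touches nothing.
It fails at once if The scraper is let drop (in the air, held by nothing, its middle more than 30 mm above the bench) (height (world z) of scraper above 0.03 m and contact force between scraper and anything else below 0.02 N).
It fails at once if The scraper is forced in the foam: more than 60 N between them (contact force between scraper and foam_scraper above 60 N).
It fails at once if The spatula or the brush is moved by more than 10 mm (distance of any of spatula, brush from where it was at the start of the episode above 0.01 m).
It fails at once if Something else on the bench is moved by more than 20 mm (distance of any of forceps, blade_box, cassette, mug, dropper from where it was at the start of the episode above 0.02 m).
It also fails if it takes over 64 s, if anything falls off the work surface, if the arm or the gripper's body presses on something with over 40 N, if the wrist force passes 120 N, or if a joint passes its speed limit or range.

## Working session

There is one attempt and no reset: what is moved stays moved. The work goes in short steps, Python scripts to look and compute and a shell command to move; the robot and the scene stay as the last step left them, time stands still between calls to the robot, and variables do not carry over. Pictures are saved under pics/ and viewed, and the job is handed in when it is done.

```bash
mkdir -p pics; ls; python3 - <<'E'
from cell import read_state, imaging
import cv2
print(read_state())
for n in ("top","side","wrist"):
    c=imaging.get_calibration(n); print(n,{k:v.round(3).tolist() for k,v in c.items() if hasattr(v,'round')})
    p,d=imaging.camera(n); cv2.imwrite(f"pics/{n}0.png",p[:,:,::-1])
    import numpy as np; np.savez(f"pics/{n}0.npz",p=p,d=d)
E
```

```text
pics
{'clock': 0.0, 'joints': array([ 1.23441974e+00,  3.00468306e-01,  1.52155259e+00, -1.14641607e-05,
        1.32070236e+00, -6.65841808e-02]), 'qd': array([-0.00045685, -0.00114174, -0.00117752, -0.00171316,  0.00029288,
        0.00064049]), 'effort': array([ 1.47362234e-04, -5.31819606e+01, -3.52742851e+01,  7.08467513e-02,
        2.43756291e-02, -1.14891336e-04]), 'eef_pos': array([146.50083406, 529.85082571, 189.99992724]), 'eef_rot': array([-1.57073218e+00,  1.12883384e-03,  1.30100680e+00]), 'wrist_force': array([-0.35626718, -0.25956424,  0.08187992]), 'moment': array([-0.0023043 ,  0.02302997,  0.01842243]), 'finger_gap': 93.76427414060748}
top {'mtx': [[432.676, 0.0, 250.452], [0.0, 432.676, 189.445], [0.0, 0.0, 1.0]], 'world_from_camera': [[0.001, -0.982, 0.189, 376.372], [-1.0, -0.002, -0.004, 5.939], [0.004, -0.189, -0.982, 992.658], [0.0, 0.0, 0.0, 1.0]]}
side {'mtx': [[350.143, 0.0, 256.627], [0.0, 350.143, 190.614], [0.0, 0.0, 1.0]], 'world_from_camera': [[0.895, -0.249, 0.37, 217.504], [-0.445, -0.491, 0.749, -682.437], [-0.005, -0.835, -0.55, 570.266], [0.0, 0.0, 0.0, 1.0]]}
wrist {'mtx': [[326.081, 0.0, 253.339], [0.0, 326.081, 192.569], [0.0, 0.0, 1.0]], 'hand_eye': [[1.0, 0.0, 0.0, 0.225], [-0.0, -0.281, 0.96, -194.786], [0.0, -0.96, -0.281, 83.534], [0.0, 0.0, 0.0, 1.0]]}
```

View pics/top0.png

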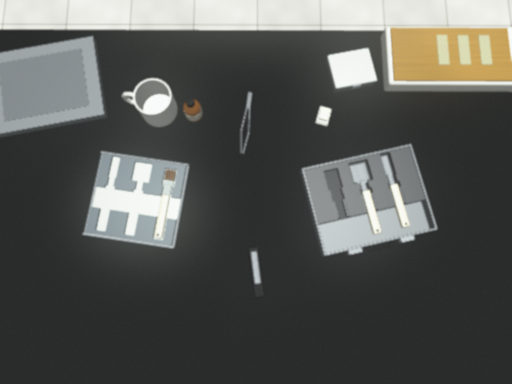

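View pics/side0.png

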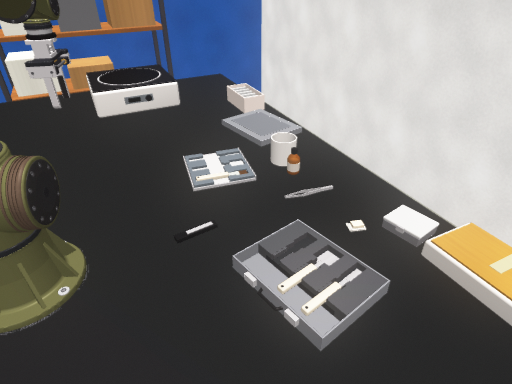

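View pics/wrist0.png

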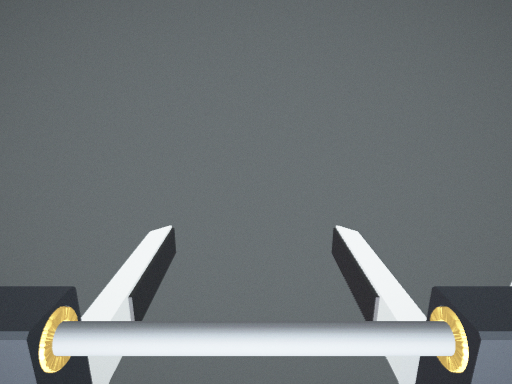

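```bash
cat > h.py <<'E'
import numpy as np, cv2
from cell import imaging
def ray(name,uv,z,c=None):
    c=c or imaging.get_calibration(name); K=c["mtx"];T=c["world_from_camera"]
    uv=np.atleast_2d(np.asarray(uv,float))
    d=np.c_[(uv-K[:2,2])/[K[0,0],K[1,1]],np.ones(len(uv))]@T[:3,:3].T
    o=T[:3,3]; return (o+d*((z-o[2])/d[:,2])[:,None])[:,:2]
E
python3 - <<'E'
from h import *
f=np.load("pics/top0.npz");p=f["p"];
a=cv2.resize(p[140:260,295:445],None,fx=5,fy=5,interpolation=cv2.INTER_CUBIC);cv2.imwrite("pics/c1.png",a[:,:,::-1])
a=cv2.resize(p[145:255,75:200],None,fx=5,fy=5,interpolation=cv2.INTER_CUBIC);cv2.imwrite("pics/c2.png",a[:,:,::-1])
pi=p.astype(int); m=((pi[:,:,0]-pi[:,:,2]>12)&(pi[:,:,0]>140)).astype(np.uint8)
n,l,s,c=cv2.connectedComponentsWithStats(m)
for i in range(1,n):
    if s[i,4]>30: print(s[i],c[i])
    if s[i,4]>30 and s[i,1]>130:
        ys,xs=np.where(l==i); w=ray("top",np.c_[xs,ys],32 if c[i][0]>250 else 22).astype(np.float32)
        r=cv2.minAreaRect(w); print(r, cv2.boxPoints(r).round(1).tolist())
E
```

```text
[ 390   26  122   56 6626] [450.51267733  53.66752188]
[164 174  11   7  35] [169.6        177.42857143]
((592.909423828125, 188.36355590820312), (23.07793617248535, 13.825458526611328), 80.48919677734375) [[584.2000122070312, 178.10000610351562], [597.7999877929688, 175.8000030517578], [601.5999755859375, 198.60000610351562], [588.0, 200.89999389648438]]
[394 183  15  44 126] [401.43650794 207.57142857]
((527.0364990234375, -333.23382568359375), (99.0704345703125, 19.08985710144043), 11.814845085144043) [[476.6000061035156, -334.0], [480.5, -352.70001220703125], [577.5, -332.3999938964844], [573.5999755859375, -313.70001220703125]]
[367 190   9  25  48] [371.6875     200.70833333]
((533.8141479492188, -272.3419189453125), (56.76542282104492, 5.822470664978027), 15.540593147277832) [[505.70001220703125, -277.1000061035156], [507.20001220703125, -282.79998779296875], [561.9000244140625, -267.5], [560.4000244140625, -261.8999938964844]]
[368 211  13  23  45] [374.11111111 225.86666667]
((488.743408203125, -273.7825622558594), (51.374542236328125, 17.01632308959961), 12.123584747314453) [[461.79998779296875, -270.8999938964844], [465.3999938964844, -287.5], [515.5999755859375, -276.70001220703125], [512.0999755859375, -260.1000061035156]]
[154 216   5  21  45] [156.15555556 227.82222222]
((479.1627502441406, 213.67127990722656), (7.155200481414795, 45.18212127685547), 88.57139587402344) [[456.5, 210.6999969482422], [501.70001220703125, 209.5], [501.79998779296875, 216.6999969482422], [456.70001220703125, 217.8000030517578]]
```

View pics/c1.png

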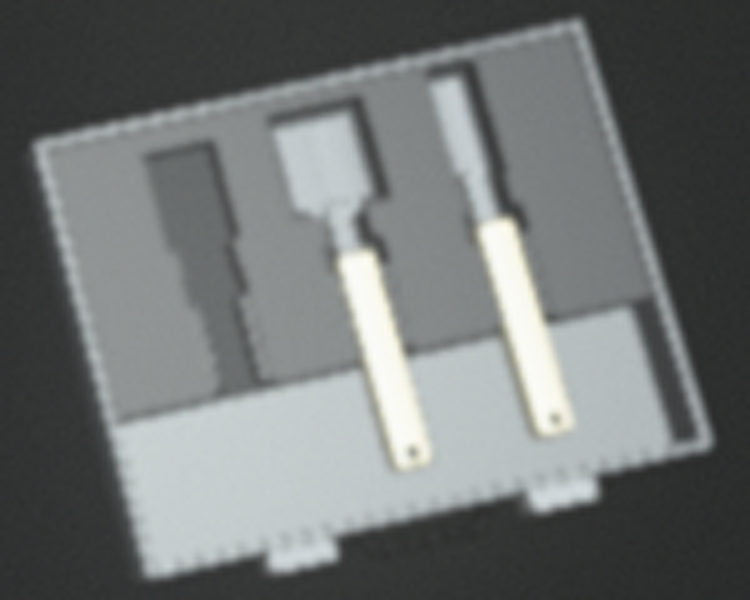

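View pics/c2.png

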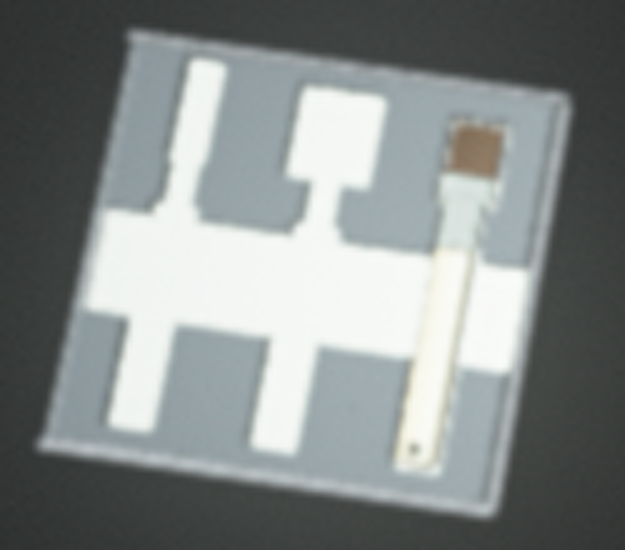

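```bash
python3 - <<'E'
from h import *
A=lambda l,o:(np.array(l)+.5)/5-.5+np.array(o)
def r(n,l,o,z):
    w=ray("top",A(l,o),z); print(n,w.round(1).tolist()); return w
o=(295,140)
w=r("handle rear,front",[(411,468),(357,252)],o,32); d=w[1]-w[0]; print(np.hypot(*d),np.degrees(np.arctan2(d[1],d[0])), (w[0]+d/np.hypot(*d)*80))
w=r("case",[(37,143),(580,20),(712,445),(150,577)],o,36); print(w.mean(0),[ (np.hypot(*(w[i]-w[i-1])).round(1),np.degrees(np.arctan2(*(w[i]-w[i-1])[::-1])).round(2)) for i in range(4)])
r("blade front edge",[(320,115)],o,20)
o=(75,145)
w=r("tray",[(128,33),(572,95),(492,515),(42,445)],o,16); print(w.mean(0),[ (np.hypot(*(w[i]-w[i-1])).round(1),np.degrees(np.arctan2(*(w[i]-w[i-1])[::-1])).round(2)) for i in range(4)])
r("recess rear, front",[(275,450),(345,92)],o,16)
r("recess rear, front",[(275,450),(345,92)],o,8)
f=np.load("pics/top0.npz");p=f["p"].astype(int)
print(p[200:203,135:140].tolist(),p[230,100:150].sum(1).tolist())
E
```

```text
handle rear,front [[462.7, -278.9], [560.4, -259.7]]
99.5010615730764 11.116659900154398 [ 541.23974051 -263.42672988]
case [[609.8, -115.3], [668.6, -366.7], [472.8, -411.9], [414.5, -160.6]]
[ 541.42145825 -263.64791374] [(np.float64(200.5), np.float64(13.07)), (np.float64(258.2), np.float64(-76.84)), (np.float64(200.9), np.float64(-167.02)), (np.float64(257.9), np.float64(103.05))]
blade front edge [[627.4, -249.0]]
tray [[654.5, 352.7], [625.1, 144.6], [431.3, 175.0], [462.3, 378.5]]
[543.30316463 262.71927962] [(np.float64(193.9), np.float64(-7.67)), (np.float64(210.1), np.float64(-98.04)), (np.float64(196.2), np.float64(171.09)), (np.float64(205.8), np.float64(81.34))]
recess rear, front [[460.2, 273.7], [626.3, 250.1]]
recess rear, front [[460.9, 275.9], [628.4, 252.1]]
[[[245, 247, 245], [245, 247, 245], [245, 248, 245], [245, 247, 245], [245, 247, 245]], [[245, 247, 245], [245, 247, 245], [245, 247, 245], [245, 248, 245], [245, 248, 245]], [[245, 247, 245], [245, 248, 245], [245, 247, 245], [245, 247, 245], [245, 248, 245]]] [657, 673, 688, 696, 679, 608, 506, 468, 466, 468, 468, 471, 469, 473, 476, 475, 476, 477, 479, 478, 480, 479, 481, 460, 443, 549, 703, 732, 735, 733, 734, 733, 735, 733, 703, 597, 505, 490, 495, 496, 497, 500, 498, 498, 502, 503, 501, 504, 504, 502]
```

```bash
cat > go.py <<'E'
import sys,numpy as np
from scipy.spatial.transform import Rotation as R
from cell import read_state
s=read_state(); p=s["eef_pos"]; Rc=R.from_euler("xyz",s["eef_rot"])
print("t",round(s["clock"],2),"pos",p.round(1),"x-yaw",np.degrees(np.arctan2(*Rc.as_matrix()[[1,0],0])).round(2),"down",Rc.as_matrix()[:,1].round(3),"gap",round(s["finger_gap"],1),"F",s["wrist_force"].round(1),"M",s["moment"].round(2),"q",s["joints"].round(2))
if len(sys.argv)>1:
    x,y,z,w=map(float,sys.argv[1:5]); w=np.radians(w)
    t=np.array([[np.cos(w),0,-np.sin(w)],[np.sin(w),0,np.cos(w)],[0,-1,0]])
    print("shift",Rc.inv().apply(np.array([x,y,z])-p).round(1),"rot",np.degrees((Rc.inv()*R.from_matrix(t)).as_rotvec()).round(2))
E
python3 go.py 500 -271 130 102.3; python3 - <<'E'
from h import *
print(ray("top",[(243,152),(250,94),(240,128),(252,125),(252,249),(262,294),(193,115),(145,105)],5).round(0).tolist())
E
```

```text
t 0.15 pos [146.5 529.9 190.1] x-yaw 74.54 down [-0.    -0.001 -1.   ] gap 94.0 F [ 0.2 -0.6 -0.4] M [ 0.01 -0.02 -0.01] q [ 1.23  0.3   1.52  0.    1.32 -0.07]
shift [-677.7   60.7 -554.2] rot [-2.000e-02 -2.776e+01 -5.000e-02]
[[656.0, 19.0], [802.0, 3.0], [716.0, 27.0], [723.0, -2.0], [429.0, -2.0], [330.0, -24.0], [748.0, 140.0], [773.0, 256.0]]
```

```bash
python3 -m handwheel '[[[-678,40,-554,0,-27.8,0,0.05],[-678,40,-554,0,-27.8,0,0.05],[-678,40,-554,0,-27.8,0,0.05],[-678,40,-554,0,-27.8,0,0.05],[-678,40,-554,0,-27.8,0,0.05]]]' 30;  python3 go.py 500 -271 130 102.3
```

```text
clock: 0.57
eef_pos: [228.6, 343.3, 181.2]
eef_rot: [-1.57, 0.001, 1.794]
wrist_force: [0.4, -0.1, 0.0]
finger_gap: 64.2
t 0.57 pos [228.6 343.3 181.2] x-yaw 102.8 down [-0.    -0.001 -1.   ] gap 64.2 F [ 0.4 -0.1  0. ] M [ 0.12 -0.01 -0.  ] q [ 0.89 -0.    1.89 -0.    1.25 -0.9 ]
shift [-659.1   51.6 -128.6] rot [-0.03  0.5  -0.05]
```

```bash
python3 -m handwheel '[[[-659,30,-129,0,0,0,0.05],[-659,30,-129,0,0,0,0.05],[-659,30,-129,0,0,0,0.05],[-659,30,-129,0,0,0,0.05],[-659,30,-129,0,0,0,0.05]]]';  python3 go.py 500 -271 130 102.3
```

```text
clock: 0.98
eef_pos: [312.7, 152.6, 172.3]
eef_rot: [-1.571, 0.001, 1.795]
wrist_force: [0.9, 0.6, 0.0]
finger_gap: 49.4
t 0.98 pos [312.7 152.6 172.3] x-yaw 102.82 down [ 0.    -0.001 -1.   ] gap 49.4 F [0.9 0.6 0. ] M [0.1  0.01 0.07] q [ 0.35 -0.15  2.05 -0.    1.24 -1.44]
shift [-454.6   42.6  -88.7] rot [ 0.01  0.52 -0.04]
```

```bash
python3 -m handwheel '[[[-455,43,-89,0,0.5,0,0.05],[-455,43,-89,0,0.5,0,0.05],[-455,43,-89,0,0.5,0,0.05],[-455,43,-89,0,0.5,0,0.05],[-455,43,-89,0,0.5,0,0.05]]]';  python3 go.py 500 -271 130 102.3
```

```text
clock: 1.4
eef_pos: [396.6, -37.6, 153.1]
eef_rot: [-1.571, 0.001, 1.785]
wrist_force: [0.8, 0.4, -0.4]
finger_gap: 49.3
t 1.4 pos [396.6 -37.6 153.1] x-yaw 102.3 down [ 0.001 -0.001 -1.   ] gap 49.3 F [ 0.8  0.4 -0.4] M [ 0.05 -0.04 -0.02] q [-0.19 -0.01  1.96 -0.    1.18 -1.97]
shift [-250.1   23.4  -51.3] rot [ 0.03 -0.   -0.05]
```

```bash
python3 -m handwheel '[[[-250,23,-51,0,0,0,0.05],[-250,23,-51,0,0,0,0.05],[-250,23,-51,0,0,0,0.05],[-250,23,-51,0,0,0,0.05],[-250,23,-51,0,0,0,0.05]]]';  python3 -m handwheel '[[[-45,5,-10,0,0,0,0.05],[-45,5,-10,0,0,0,0.05],[-45,5,-10,0,0,0,0.05]]]'; python3 go.py 500 -271 130 102.3
python3 - <<'E'
from h import *
from cell import read_state
s=read_state(); p,d=imaging.camera("wrist"); cv2.imwrite("pics/w1.png",p[:,:,::-1]); np.savez("pics/w1.npz",p=p,d=d,pos=s["eef_pos"],rot=s["eef_rot"])
E
```

```text
clock: 1.82
eef_pos: [479.9, -227.6, 134.3]
eef_rot: [-1.571, 0.001, 1.785]
wrist_force: [0.8, 0.7, 0.6]
finger_gap: 49.3
clock: 2.07
eef_pos: [499.0, -270.9, 127.9]
eef_rot: [-1.57, -0.001, 1.783]
wrist_force: [-0.4, -0.4, -0.2]
finger_gap: 49.2
t 2.07 pos [ 499.  -270.9  127.9] x-yaw 102.14 down [-0.001  0.    -1.   ] gap 49.2 F [-0.4 -0.4 -0.2] M [ 0.08  0.04 -0.06] q [-0.56  0.4   1.54 -0.    1.2  -2.34]
shift [-0.3 -2.1 -1. ] rot [-0.06 -0.16  0.04]
```

View pics/w1.png

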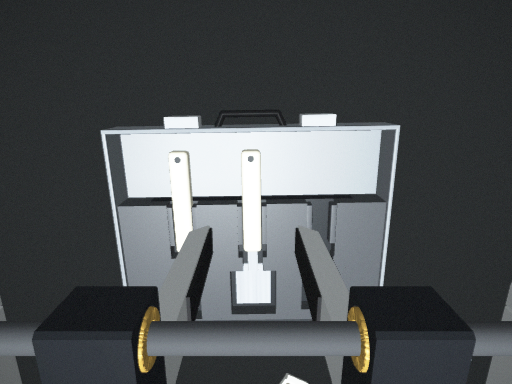

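```bash
cat >> h.py <<'E'
from scipy.spatial.transform import Rotation as Ro
def wray(uv,z,pos,rot):
    c=imaging.get_calibration("wrist"); T=np.eye(4);T[:3,:3]=Ro.from_euler("xyz",rot).as_matrix();T[:3,3]=pos
    return ray(None,uv,z,{"mtx":c["mtx"],"world_from_camera":T@c["hand_eye"]})
E
python3 - <<'E'
from h import *
f=np.load("pics/w1.npz");p=f["p"].astype(int);P=f["pos"],f["rot"]
for v in range(155,245,10):
    row=p[v].sum(1); print(v,[int(x) for x in row[236:268]])
E
```

```text
155 [737, 736, 735, 736, 732, 688, 756, 763, 765, 765, 765, 765, 765, 765, 742, 760, 758, 765, 765, 765, 765, 764, 756, 733, 610, 732, 734, 731, 734, 732, 732, 731]
165 [736, 736, 736, 736, 730, 683, 753, 762, 765, 765, 765, 765, 765, 765, 765, 765, 765, 765, 765, 765, 765, 764, 758, 730, 630, 732, 731, 729, 731, 729, 732, 729]
175 [736, 736, 736, 736, 730, 669, 746, 761, 765, 765, 765, 765, 765, 765, 765, 765, 765, 765, 765, 765, 765, 764, 759, 736, 665, 734, 734, 734, 734, 732, 728, 729]
185 [733, 733, 734, 731, 733, 728, 727, 757, 764, 765, 765, 765, 765, 765, 765, 765, 765, 765, 765, 765, 765, 764, 759, 740, 679, 687, 731, 732, 730, 729, 730, 729]
195 [729, 729, 732, 721, 640, 641, 693, 757, 763, 765, 765, 765, 765, 765, 765, 765, 765, 765, 765, 765, 765, 764, 760, 745, 675, 383, 473, 474, 479, 472, 476, 462]
205 [499, 139, 152, 155, 154, 174, 476, 751, 762, 765, 765, 765, 765, 765, 765, 765, 765, 765, 765, 765, 765, 764, 760, 747, 695, 237, 138, 138, 143, 166, 294, 524]
215 [533, 524, 520, 517, 500, 473, 403, 741, 761, 764, 765, 765, 765, 765, 765, 765, 765, 765, 765, 764, 764, 764, 761, 749, 709, 329, 528, 528, 502, 478, 411, 515]
225 [519, 501, 507, 501, 500, 484, 395, 705, 757, 764, 765, 765, 765, 765, 765, 765, 765, 765, 765, 764, 764, 764, 761, 752, 711, 323, 487, 498, 485, 478, 466, 504]
235 [501, 496, 481, 477, 473, 461, 388, 539, 756, 761, 764, 765, 765, 765, 764, 764, 764, 764, 764, 764, 764, 764, 763, 755, 725, 386, 461, 482, 469, 464, 450, 476]
```

```bash
python3 - <<'E'
from h import *
f=np.load("pics/w1.npz");P=f["pos"],f["rot"]
w=wray([(250.8,150.5),(250.6,155),(251.6,205),(252.1,235),(252,250.5)],32,*P); print(w.round(1).tolist())
d=w[3]-w[1]; print(np.degrees(np.arctan2(d[1],d[0])), w[4]-w[0], np.hypot(*(w[4]-w[0])))
E=wray([(105,131),(397,126.5),(388,199)],36,*P);print(E.round(1).tolist())
E=wray([(180,152),(184,245)],32,*P);print(E.round(1).tolist())
E
```

```text
[[462.5, -280.1], [466.5, -279.4], [512.6, -268.7], [542.3, -261.8], [558.4, -258.5]]
13.081013628081793 [95.91840923 21.63331233] 98.32772463364248
[[471.9, -407.5], [414.9, -160.9], [479.2, -147.2]]
[[477.2, -341.8], [566.6, -324.5]]
```

```bash
python3 go.py 498.5 -271.5 28 103
```

```text
t 2.12 pos [ 498.8 -269.5  128.5] x-yaw 102.21 down [-0.001  0.    -1.   ] gap 49.3 F [-0.5  0.1 -0.4] M [-0.01 -0.01 -0.01] q [-0.56  0.39  1.54 -0.    1.2  -2.34]
shift [ -2.  100.5   0.6] rot [-0.04 -0.79  0.03]
```

```bash
python3 -m handwheel '[[[-2,60,0.5,0,-0.8,0,0.05],[-2,60,0.5,0,-0.8,0,0.05],[-2,80,0.5,0,-0.8,0,0.05],[-2,80,0.5,0,-0.8,0,0.05],[-2,80,0.5,0,-0.8,0,0.05]]]'; python3 go.py 498.5 -271.5 28 103
```

```text
clock: 2.53
eef_pos: [498.4, -270.2, 48.9]
eef_rot: [-1.569, -0.001, 1.799]
wrist_force: [0.3, -0.0, 0.3]
finger_gap: 49.2
t 2.53 pos [ 498.4 -270.2   48.9] x-yaw 103.08 down [-0.002  0.001 -1.   ] gap 49.2 F [ 0.3 -0.   0.3] M [0.01 0.03 0.01] q [-0.56  0.49  1.61  0.    1.04 -2.36]
shift [-1.4 20.9  0.2] rot [-0.08  0.08  0.08]
```

```bash
python3 -m handwheel '[[[-1,10,0,0,0,0,0.05],[-1,20.5,0,0,0,0,0.05],[-1,20.5,0,0,0,0,0.05],[-1,20.5,0,0,0,0,0.05]]]'; python3 go.py 498.5 -271.5 28 103
python3 - <<'E'
from h import *
from cell import read_state
s=read_state(); p,d=imaging.camera("wrist"); cv2.imwrite("pics/w2.png",p[:,:,::-1])
E
```

```text
clock: 2.87
eef_pos: [498.4, -270.9, 28.2]
eef_rot: [-1.569, -0.002, 1.799]
wrist_force: [0.2, 0.4, -0.1]
finger_gap: 49.5
t 2.87 pos [ 498.4 -270.9   28.2] x-yaw 103.08 down [-0.002  0.001 -1.   ] gap 49.5 F [ 0.2  0.4 -0.1] M [-0.    0.06 -0.02] q [-0.56  0.52  1.62  0.    1.01 -2.36]
shift [-0.6  0.2  0.1] rot [-0.1   0.08  0.11]
```

View pics/w2.png

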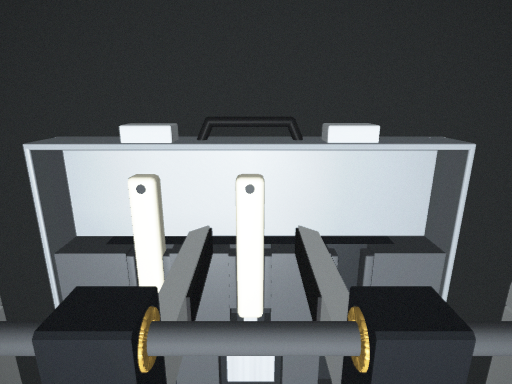

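```bash
python3 -m handwheel '[[[-2,0,0,0,0,0,0.05],[-2,0,0,0,0,0,-0.3],[-2,0,0,0,0,0,-0.6],[-2,0,0,0,0,0,-1],[-2,0,0,0,0,0,-1]]]' 30; python3 go.py; python3 -m handwheel '[[[0,0,0,0,0,0,-1],[0,0,0,0,0,0,-1]]]'; python3 go.py
```

```text
clock: 3.33
eef_pos: [499.1, -273.1, 28.7]
eef_rot: [-1.57, -0.001, 1.799]
wrist_force: [0.9, 1.0, 0.5]
finger_gap: 26.0
t 3.33 pos [ 499.1 -273.1   28.7] x-yaw 103.08 down [-0.001  0.001 -1.   ] gap 26.0 F [0.9 1.  0.5] M [ 0.05  0.   -0.06] q [-0.56  0.52  1.61 -0.    1.01 -2.36]
clock: 3.5
eef_pos: [499.2, -273.1, 28.8]
eef_rot: [-1.57, -0.001, 1.799]
wrist_force: [0.1, -0.2, 0.6]
finger_gap: 12.8
t 3.5 pos [ 499.2 -273.1   28.8] x-yaw 103.07 down [-0.001  0.001 -1.   ] gap 12.8 F [ 0.1 -0.2  0.6] M [ 0.02 -0.02  0.04] q [-0.56  0.52  1.61 -0.    1.01 -2.36]
```

```bash
python3 -m handwheel '[[[0,0,0,0,0,0,-1]]]'; python3 go.py
python3 - <<'E'
from h import *
p,d=imaging.camera("wrist"); cv2.imwrite("pics/w3.png",p[:,:,::-1])
p,d=imaging.camera("side"); a=cv2.resize(p[210:345,220:400],None,fx=4,fy=4,interpolation=cv2.INTER_CUBIC);cv2.imwrite("pics/s3.png",a[:,:,::-1])
E
```

```text
clock: 3.58
eef_pos: [499.2, -273.1, 28.8]
eef_rot: [-1.57, -0.001, 1.799]
wrist_force: [-0.6, -0.4, -0.3]
finger_gap: 6.2
t 3.58 pos [ 499.2 -273.1   28.8] x-yaw 103.07 down [-0.001  0.001 -1.   ] gap 6.2 F [-0.6 -0.4 -0.3] M [0.08 0.01 0.01] q [-0.57  0.52  1.61  0.    1.01 -2.36]
```

View pics/w3.png

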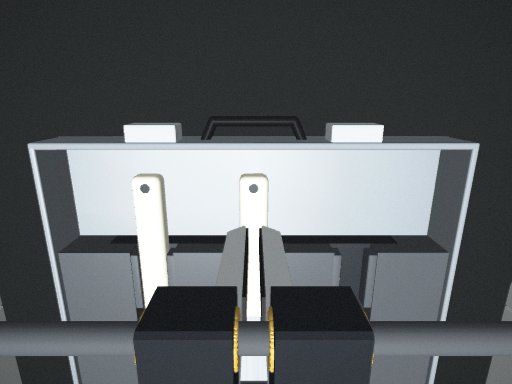

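View pics/s3.png

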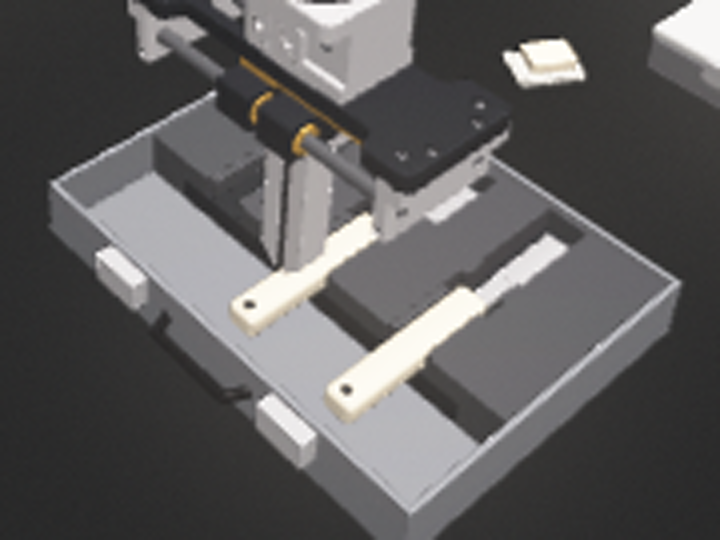

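```bash
python3 - <<'E'
from h import *
p,d=imaging.camera("side")
a=cv2.resize(p[245:310,265:330],None,fx=9,fy=9,interpolation=cv2.INTER_NEAREST);cv2.imwrite("pics/s4.png",a[:,:,::-1])
c=imaging.get_calibration("side");K=c["mtx"];T=c["world_from_camera"]
v,u=np.mgrid[0:384,0:512]; X=np.stack([(u-K[0,2])/K[0,0]*d,(v-K[1,2])/K[1,1]*d,d,np.ones_like(d)],-1)@T.T
np.save("pics/X.npy",X)
for (u,v) in [(283,287),(287,282),(292,276),(300,277),(296,276),(294,272),(294,265),(300,268),(306,270),(286,270),(250,270),(300,299)]:
    print(u,v,X[v,u,:3].round(1), p[v,u])
E
```

```text
283 287 [ 471.6 -282.2   32.2] [250 246 235]
287 282 [ 485.  -275.    32.5] [252 250 241]
292 276 [ 492.1 -280.7   51.7] [160 154 152]
300 277 [ 516.1 -274.4   31.2] [252 250 242]
296 276 [ 509.3 -269.8   32.9] [241 235 225]
294 272 [ 492.1 -286.4   68.2] [165 160 159]
294 265 [ 492.6 -283.9   84.4] [160 156 153]
300 268 [ 509.1 -281.3   66.4] [178 172 171]
306 270 [ 536.8 -264.6   32.4] [252 250 241]
286 270 [ 487.6 -264.8   55.6] [150 146 146]
250 270 [ 444.3 -187.7    4.2] [168 168 173]
300 299 [ 499.9 -303.     3.7] [183 182 186]
```

View pics/s4.png

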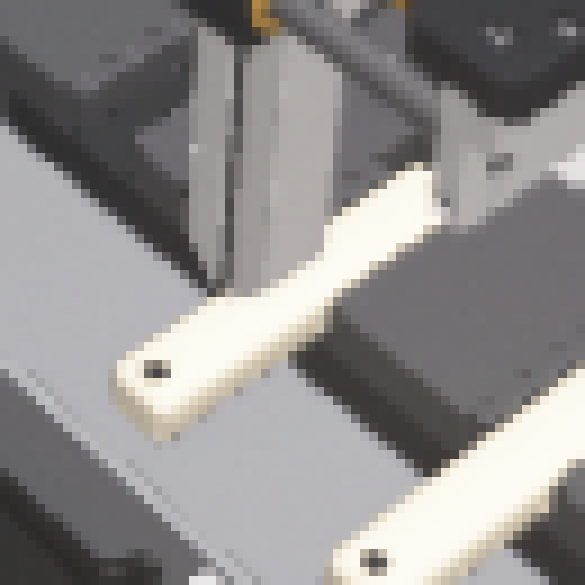

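```bash
python3 - <<'E'
import numpy as np,cv2
X=np.load("pics/X.npy")
for v in range(268,282): print(v,[tuple(X[v,u,:3].round(0).astype(int).tolist()) for u in range(287,302,2)])
E
python3 go.py
```

```text
268 [(489, -266, 62), (490, -271, 65), (490, -278, 72), (492, -282, 75), (493, -287, 79), (500, -283, 72), (506, -283, 69), (531, -255, 32)]
269 [(489, -266, 59), (490, -272, 64), (491, -277, 68), (492, -283, 73), (495, -285, 74), (500, -284, 71), (506, -283, 67), (530, -256, 30)]
270 [(488, -267, 57), (490, -271, 60), (491, -277, 66), (492, -283, 70), (494, -287, 74), (500, -284, 68), (506, -282, 63), (528, -260, 32)]
271 [(489, -267, 54), (490, -272, 59), (491, -277, 63), (492, -283, 68), (495, -286, 69), (501, -283, 64), (507, -282, 60), (526, -262, 32)]
272 [(489, -267, 51), (490, -272, 55), (491, -278, 60), (493, -282, 64), (495, -286, 66), (501, -284, 62), (507, -282, 57), (525, -264, 31)]
273 [(489, -267, 48), (491, -271, 51), (491, -278, 58), (492, -283, 62), (496, -284, 62), (501, -284, 59), (507, -282, 55), (524, -266, 31)]
274 [(506, -241, 13), (491, -271, 48), (491, -278, 55), (492, -284, 61), (496, -285, 59), (501, -284, 56), (517, -268, 33), (522, -269, 32)]
275 [(506, -241, 10), (491, -271, 46), (492, -278, 52), (492, -284, 58), (495, -286, 58), (513, -268, 33), (517, 
[... 334 characters left out ...]
 -269, 34), (498, -269, 32), (501, -271, 32), (505, -272, 31), (508, -275, 33), (513, -276, 31), (518, -276, 29)]
279 [(490, -267, 31), (492, -270, 33), (497, -271, 31), (500, -274, 33), (504, -275, 32), (507, -277, 33), (511, -278, 31), (517, -277, 27)]
280 [(488, -270, 33), (491, -272, 32), (496, -272, 30), (499, -275, 31), (501, -279, 34), (507, -277, 29), (511, -279, 30), (517, -277, 25)]
281 [(486, -273, 33), (490, -274, 32), (494, -276, 32), (497, -279, 34), (502, -278, 30), (506, -279, 28), (512, -278, 25), (517, -278, 22)]
t 3.73 pos [ 499.1 -273.1   28.8] x-yaw 103.07 down [-0.001  0.001 -1.   ] gap 0.3 F [ 0.4 -0.5 -0.2] M [ 0.03  0.02 -0.  ] q [-0.56  0.52  1.61 -0.    1.01 -2.36]
```

```bash
python3 -m handwheel '[[[0,0,0,0,0,0,0.05],[0,0,0,0,0,0,0.05],[0,0,0,0,0,0,0.05],[0,0,0,0,0,0,0.05],[0,0,0,0,0,0,0.05]]]'; python3 go.py;python3 -m handwheel '[[[0,0,0,0,0,0,0.05],[0,0,0,0,0,0,0.05],[0,6,0,0,0,0,0.05],[0,12,0,0,0,0,0.05],[0,12,0,0,0,0,0.05]]]'; python3 go.py
python3 - <<'E'
from h import *
p,d=imaging.camera("wrist"); cv2.imwrite("pics/w4.png",p[:,:,::-1])
p,d=imaging.camera("side"); a=cv2.resize(p[210:345,220:400],None,fx=4,fy=4,interpolation=cv2.INTER_CUBIC);cv2.imwrite("pics/s5.png",a[:,:,::-1])
E
```

```text
clock: 4.15
eef_pos: [499.1, -273.1, 28.8]
eef_rot: [-1.57, -0.001, 1.799]
wrist_force: [0.6, 0.3, 0.5]
finger_gap: 30.3
t 4.15 pos [ 499.1 -273.1   28.8] x-yaw 103.07 down [-0.001  0.001 -1.   ] gap 30.3 F [0.6 0.3 0.5] M [0.02 0.05 0.  ] q [-0.56  0.52  1.61  0.    1.01 -2.36]
clock: 4.57
eef_pos: [498.5, -272.6, 15.2]
eef_rot: [-1.568, -0.003, 1.799]
wrist_force: [-0.1, -0.0, 0.6]
finger_gap: 49.2
t 4.57 pos [ 498.5 -272.6   15.2] x-yaw 103.07 down [-0.003  0.002 -1.   ] gap 49.2 F [-0.1 -0.   0.6] M [ 0.01 -0.    0.02] q [-0.56  0.54  1.62  0.    0.98 -2.36]
```

View pics/w4.png

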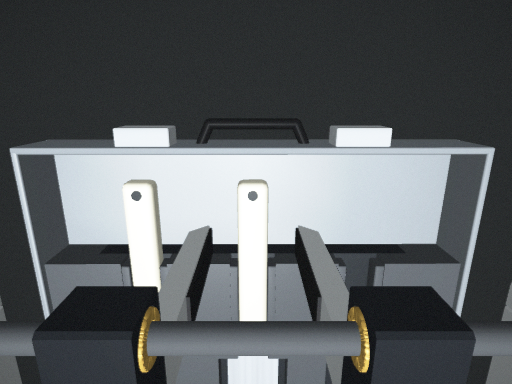

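View pics/s5.png

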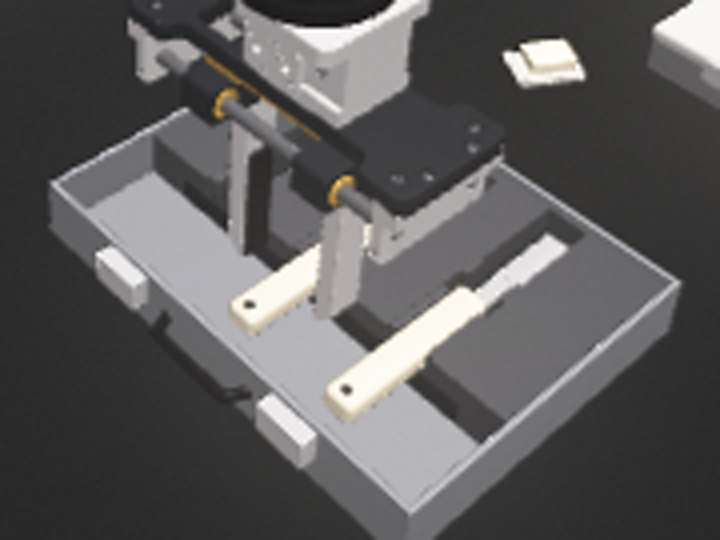

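```bash
cat > tip.py <<'E'
from h import *
p,d=imaging.camera("side")
c=imaging.get_calibration("side");K=c["mtx"];T=c["world_from_camera"]
v,u=np.mgrid[0:384,0:512]; X=np.stack([(u-K[0,2])/K[0,0]*d,(v-K[1,2])/K[1,1]*d,d,np.ones_like(d)],-1)@T.T
np.save("pics/X.npy",X)
E
python3 tip.py; python3 - <<'E'
import numpy as np
X=np.load("pics/X.npy")
for u in (300,302,304,306): print(u,[(v,*X[v,u,:3].round(0).astype(int).tolist()) for v in range(278,293)])
E
python3 -m handwheel '[[[0,4,0,0,0,0,0.05],[0,8,0,0,0,0,0.05],[0,8,0,0,0,0,0.05]]]'; python3 go.py
```

```text
300 [(278, 497, -301, 64), (279, 496, -303, 63), (280, 497, -302, 59), (281, 496, -303, 57), (282, 498, -301, 52), (283, 496, -303, 52), (284, 497, -303, 48), (285, 497, -303, 46), (286, 497, -302, 42), (287, 496, -304, 42), (288, 497, -303, 38), (289, 497, -304, 36), (290, 513, -282, 2), (291, 511, -285, 3), (292, 509, -289, 5)]
302 [(278, 497, -306, 69), (279, 497, -307, 67), (280, 498, -306, 62), (281, 497, -307, 61), (282, 498, -307, 58), (283, 498, -307, 55), (284, 497, -308, 54), (285, 497, -309, 52), (286, 498, -308, 47), (287, 498, -308, 45), (288, 498, -309, 43), (289, 498, -309, 40), (290, 515, -287, 6), (291, 514, -288, 4), (292, 512, -291, 5)]
304 [(278, 500, -309, 70), (279, 501, -309, 66), (280, 500, -310, 65), (281, 500, -310, 62), (282, 501, -308, 58), (283, 502, -309, 55), (284, 501, -309, 53), (285, 501, -310, 52), (286, 503, -307, 44), (287, 504, -307, 41), (288, 518, -289, 12), (289, 518, -289, 10), (290, 518, -290, 7), (291, 519, -289, 3), (292, 517, -292, 4)]
306 [(278, 505, -308, 66), (279, 505, -308, 64), (280, 507, -307, 59), (281, 507, -307, 56), (282, 507, -308, 54), (283, 508, -306, 49), (284, 507, -308, 49), (285, 508, -307, 44), (286, 508, -307, 42), (287, 518, -295, 22), (288, 520, -293, 15), (289, 518, -295, 15), (290, 518, -296, 13), (291, 519, -295, 10), (292, 519, -295, 6)]
clock: 4.97
eef_pos: [498.7, -272.8, 7.7]
eef_rot: [-1.569, -0.002, 1.799]
wrist_force: [0.1, 0.3, -0.8]
finger_gap: 49.7
t 4.97 pos [ 498.7 -272.8    7.7] x-yaw 103.07 down [-0.003  0.002 -1.   ] gap 49.7 F [ 0.1  0.3 -0.8] M [ 0.03 -0.02 -0.07] q [-0.56  0.56  1.62  0.    0.97 -2.36]
```

```bash
python3 -m handwheel '[[[0,4,0,0,0,0,0.05],[0,7.5,0,0,0,0,0.05],[0,7.5,0,0,0,0,0.05]]]'; python3 go.py; python3 tip.py; python3 - <<'E'
import numpy as np
X=np.load("pics/X.npy")
for u in (300,302,304,306): print(u,[(v,*X[v,u,:3].round(0).astype(int).tolist()) for v in range(288,300)])
from h import *
p,d=imaging.camera("wrist"); cv2.imwrite("pics/w5.png",p[:,:,::-1])
E
```

```text
clock: 5.22
eef_pos: [498.3, -272.5, -0.8]
eef_rot: [-1.568, -0.003, 1.799]
wrist_force: [-0.1, -0.4, 0.1]
finger_gap: 49.5
t 5.22 pos [ 498.3 -272.5   -0.8] x-yaw 103.07 down [-0.004  0.002 -1.   ] gap 49.5 F [-0.1 -0.4  0.1] M [0.03 0.01 0.02] q [-0.56  0.57  1.63  0.    0.95 -2.36]
300 [(288, 496, -305, 40), (289, 497, -304, 36), (290, 496, -306, 36), (291, 496, -306, 32), (292, 496, -306, 29), (293, 497, -305, 26), (294, 496, -307, 26), (295, 497, -305, 20), (296, 504, -297, 5), (297, 502, -299, 4), (298, 502, -301, 3), (299, 501, -302, 3)]
302 [(288, 498, -309, 43), (289, 497, -310, 42), (290, 499, -309, 37), (291, 498, -309, 34), (292, 499, -309, 32), (293, 499, -309, 28), (294, 500, -308, 24), (295, 509, -296, 3), (296, 507, -299, 4), (297, 507, -300, 3), (298, 505, -303, 4), (299, 504, -304, 3)]
304 [(288, 503, -308, 40), (289, 504, -307, 35), (290, 504, -308, 33), (291, 504, -308, 30), (292, 505, -306, 25), (293, 516, -293, 2), (294, 514, -296, 4), (295, 513, -298, 4), (296, 510, -301, 5), (297, 510, -302, 4), (298, 509, -304, 3), (299, 508, -306, 3)]
306 [(288, 510, -306, 34), (289, 511, -304, 29), (290, 510, -306, 28), (291, 510, -307, 26), (292, 519, -295, 6), (293, 519, -295, 3), (294, 517, -298, 5), (295, 516, -300, 3), (296, 514, -303, 5), (297, 513, -305, 5), (298, 512, -306, 4), (299, 510, -309, 4)]
```

View pics/w5.png

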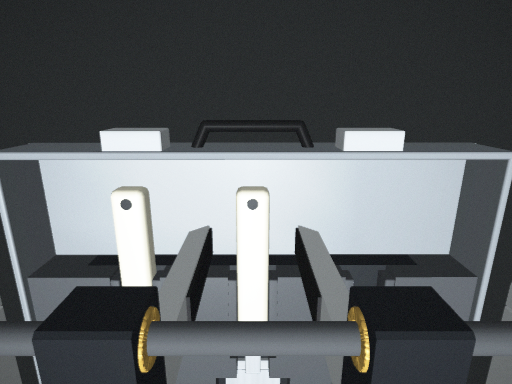

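```bash
python3 -m handwheel '[[[0,0,0,0,0,0,-1],[0,0,0,0,0,0,-1],[0,0,0,0,0,0,-1],[0,0,0,0,0,0,-1],[0,0,0,0,0,0,-1]]]' 45; python3 -m handwheel '[[[0,0,0,0,0,0,-1],[0,0,0,0,0,0,-1]]]'; python3 go.py
```

```text
clock: 5.73
eef_pos: [498.6, -272.8, 0.1]
eef_rot: [-1.568, -0.002, 1.799]
wrist_force: [0.4, -0.3, -0.3]
finger_gap: 19.1
clock: 5.9
eef_pos: [498.7, -272.9, 0.1]
eef_rot: [-1.569, -0.002, 1.799]
wrist_force: [0.0, -1.3, -1.3]
finger_gap: 17.7
t 5.9 pos [ 4.987e+02 -2.729e+02  1.000e-01] x-yaw 103.07 down [-0.003  0.002 -1.   ] gap 17.7 F [ 0.  -1.3 -1.3] M [-0.26 -0.05  0.05] q [-0.57  0.57  1.62 -0.    0.95 -2.36]
```

```bash
python3 -m handwheel '[[[1.5,0,0,0,0,0,-1],[1.5,-1.5,0,0,0,0,-1],[-1.5,-2,0,0,0,0,-1],[-1.5,-3,0,0,0,0,-1],[-1.5,-3,0,0,0,0,-1]]]'; python3 go.py
```

```text
clock: 6.32
eef_pos: [498.5, -273.5, 2.3]
eef_rot: [-1.567, -0.004, 1.799]
wrist_force: [0.7, 3.9, -6.2]
finger_gap: 17.7
t 6.32 pos [ 498.5 -273.5    2.3] x-yaw 103.08 down [-0.004  0.003 -1.   ] gap 17.7 F [ 0.7  3.9 -6.2] M [0.72 0.   0.06] q [-0.57  0.56  1.62  0.    0.96 -2.37]
```

```bash
python3 go.py; python3 -m handwheel '[[[1.5,-1,0,0,0,0,-1],[2.5,-2,0,0,0,0,-1],[2.5,-3,0,0,0,0,-1],[0,-4,0,0,0,0,-1],[0,-5,0,0,0,0,-1]]]'; python3 go.py
```

```text
t 6.32 pos [ 498.5 -273.5    2.3] x-yaw 103.08 down [-0.004  0.003 -1.   ] gap 17.7 F [ 0.7  3.9 -6.2] M [0.72 0.   0.06] q [-0.57  0.56  1.62  0.    0.96 -2.37]
clock: 6.73
eef_pos: [498.4, -273.3, 7.0]
eef_rot: [-1.567, -0.005, 1.799]
wrist_force: [4.1, 0.7, -11.3]
finger_gap: 17.3
t 6.73 pos [ 498.4 -273.3    7. ] x-yaw 103.07 down [-0.005  0.004 -1.   ] gap 17.3 F [  4.1   0.7 -11.3] M [ 0.15 -0.41  0.01] q [-0.57  0.56  1.62  0.    0.97 -2.37]
```

```bash
python3 - <<'E'
from h import *
p,d=imaging.camera("side"); a=cv2.resize(p[210:345,220:400],None,fx=4,fy=4,interpolation=cv2.INTER_CUBIC);cv2.imwrite("pics/s6.png",a[:,:,::-1])
E
```

```text
(no output)
```

View pics/s6.png

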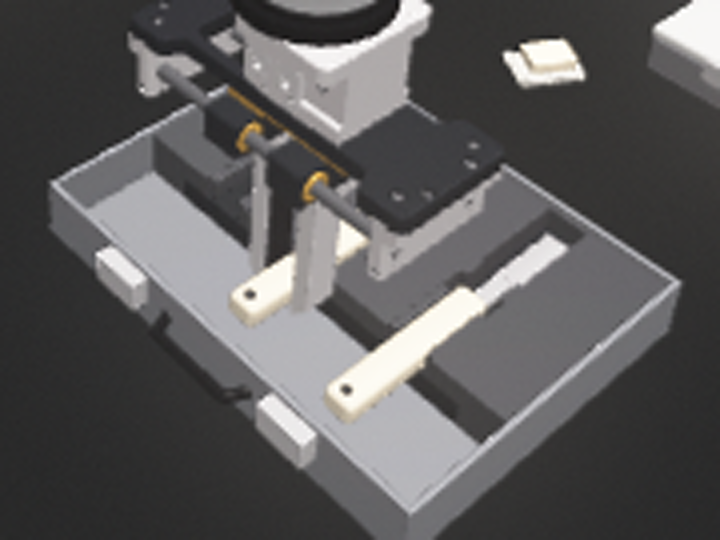

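```bash
python3 -m handwheel '[[[-1.5,0,0,0,0,0,-1],[-2.5,-1,0,0,0,0,-1],[-2.5,-2,0,0,0,0,-1],[0,-3,0,0,0,0,-1],[1.5,-3,0,0,0,0,-1]]]' 60; python3 go.py;  python3 -m handwheel '[[[2,-1,0,0,0,0,-1],[2,-2,0,0,0,0,-1],[-1,-3,0,0,0,0,-1],[-3,-4,0,0,0,0,-1],[-3,-4,0,0,0,0,-1]]]'; python3 go.py
```

```text
clock: 7.2
eef_pos: [498.1, -272.6, 10.3]
eef_rot: [-1.567, -0.003, 1.799]
wrist_force: [-0.1, -9.0, -4.3]
finger_gap: 17.5
t 7.2 pos [ 498.1 -272.6   10.3] x-yaw 103.1 down [-0.004  0.002 -1.   ] gap 17.5 F [-0.1 -9.  -4.3] M [-1.95  0.14 -0.17] q [-0.56  0.55  1.62 -0.    0.97 -2.36]
clock: 7.62
eef_pos: [499.2, -276.2, 15.0]
eef_rot: [-1.568, -0.002, 1.799]
wrist_force: [0.6, 0.8, -1.4]
finger_gap: 17.3
t 7.62 pos [ 499.2 -276.2   15. ] x-yaw 103.08 down [-0.003  0.001 -1.   ] gap 17.3 F [ 0.6  0.8 -1.4] M [-0.03  0.03 -0.  ] q [-0.57  0.55  1.61 -0.    0.98 -2.37]
```

```bash
python3 - <<'E'
from h import *
p,d=imaging.camera("side"); a=cv2.resize(p[210:345,220:400],None,fx=4,fy=4,interpolation=cv2.INTER_CUBIC);cv2.imwrite("pics/s7.png",a[:,:,::-1])
E
```

```text
(no output)
```

View pics/s7.png

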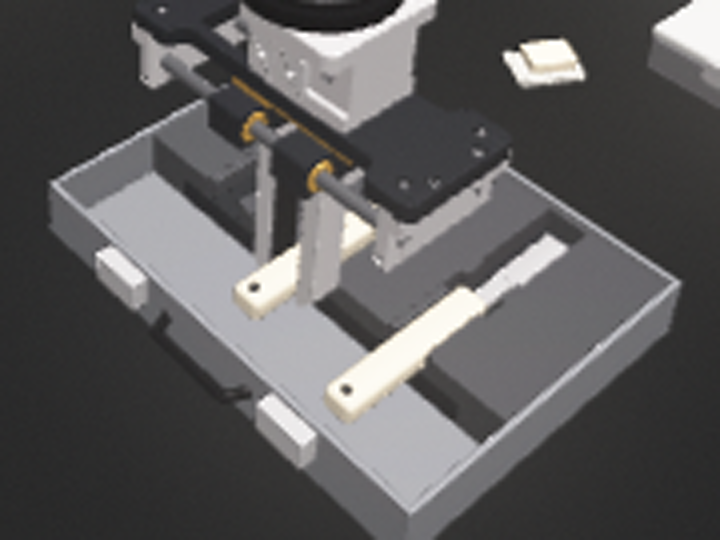

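```bash
python3 -m handwheel '[[[1.5,-1,0,0,0,0,-1],[3,-3,0,0,0,0,-1],[3,-5,0,0,0,0,-1],[3,-8,0,0,0,0,-1],[3,-10,0,0,0,0,-1]]]'; python3 go.py;  python3 -m handwheel '[[[0,-5,0,0,0,0,-1],[0,-12,0,0,0,0,-1],[0,-20,0,0,0,0,-1],[0,-30,0,0,0,0,-1],[0,-30,0,0,0,0,-1]]]'; python3 go.py
python3 - <<'E'
from h import *
p,d=imaging.camera("side"); a=cv2.resize(p[180:345,220:420],None,fx=4,fy=3.6,interpolation=cv2.INTER_CUBIC);cv2.imwrite("pics/s8.png",a[:,:,::-1])
p,d=imaging.camera("wrist"); cv2.imwrite("pics/w8.png",p[:,:,::-1])
E
```

```text
clock: 8.08
eef_pos: [498.6, -273.1, 25.4]
eef_rot: [-1.568, -0.002, 1.799]
wrist_force: [0.4, 0.2, -0.9]
finger_gap: 17.3
t 8.08 pos [ 498.6 -273.1   25.4] x-yaw 103.09 down [-0.003  0.001 -1.   ] gap 17.3 F [ 0.4  0.2 -0.9] M [ 0.02  0.07 -0.  ] q [-0.57  0.53  1.61 -0.    1.   -2.36]
clock: 8.5
eef_pos: [499.7, -273.7, 57.9]
eef_rot: [-1.57, 0.001, 1.799]
wrist_force: [-0.9, 0.0, -0.4]
finger_gap: 17.5
t 8.5 pos [ 499.7 -273.7   57.9] x-yaw 103.09 down [-0.    -0.001 -1.   ] gap 17.5 F [-0.9  0.  -0.4] M [0.04 0.01 0.04] q [-0.56  0.48  1.59 -0.    1.06 -2.36]
```

View pics/s8.png

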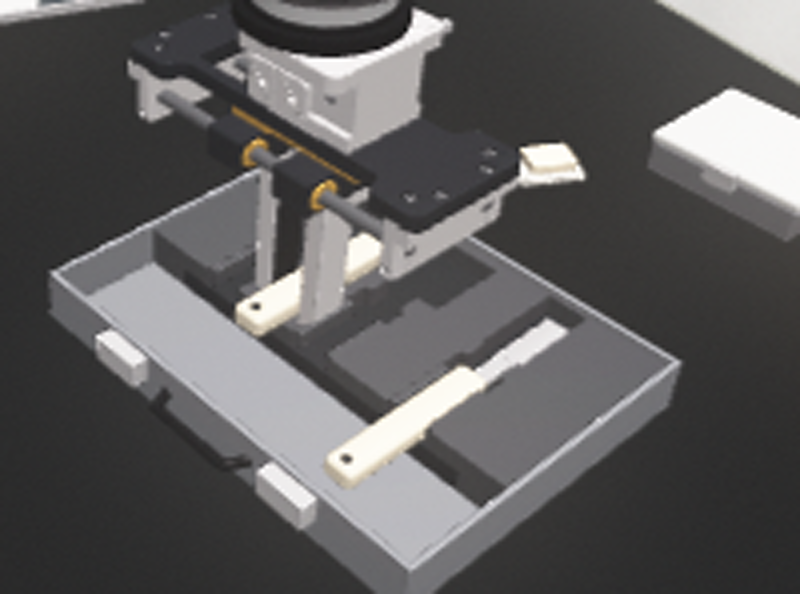

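View pics/w8.png

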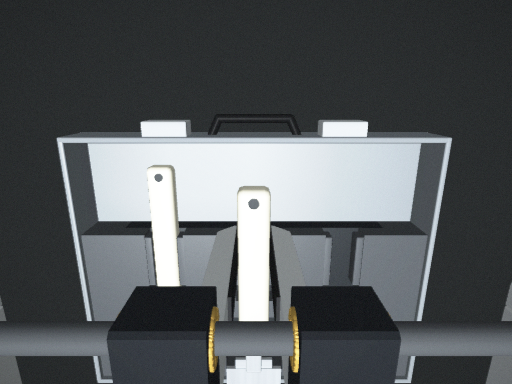

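```bash
python3 go.py 489 50 75 90
```

```text
t 8.6 pos [ 498.9 -273.2   55.9] x-yaw 103.09 down [-0.002  0.    -1.   ] gap 17.5 F [-0.6 -0.1  0.4] M [ 0.02  0.09 -0.09] q [-0.56  0.49  1.6  -0.    1.06 -2.36]
shift [317.1 -19.  -63.5] rot [-0.12 13.09  0.03]
```

```bash
python3 -m handwheel '[[[15,-10,-3,0,0,0,-1],[45,-19,-9,0,2,0,-1],[80,-19,-16,0,5,0,-1],[115,-19,-23,0,8,0,-1],[150,-19,-30,0,11,0,-1]]]'; python3 go.py 489 50 75 90
```

```text
clock: 9.02
eef_pos: [493.6, -118.9, 74.7]
eef_rot: [-1.568, -0.001, 1.604]
wrist_force: [0.9, 0.3, 0.6]
finger_gap: 17.4
t 9.02 pos [ 493.6 -118.9   74.7] x-yaw 91.91 down [-0.003  0.    -1.   ] gap 17.4 F [0.9 0.3 0.6] M [ 0.01 -0.   -0.  ] q [-0.31  0.34  1.76 -0.    1.04 -1.91]
shift [169.   -0.2  -1. ] rot [-0.15  1.91  0.03]
```

```bash
python3 -m handwheel '[[[40,0,0,0,1.9,0,-1],[80,0,0,0,1.9,0,-1],[120,0,0,0,1.9,0,-1],[150,0,-1,0,1.9,0,-1],[169,0,-1,0,1.9,0,-1]]]'; python3 -m handwheel '[[[0,0,0,0,0,0,-1],[0,0,0,0,0,0,-1]]]'; python3 go.py 489 50 75 90
python3 - <<'E'
from h import *
p,d=imaging.camera("side"); a=cv2.resize(p[100:280,150:380],None,fx=3,fy=3,interpolation=cv2.INTER_CUBIC);cv2.imwrite("pics/s9.png",a[:,:,::-1])
E
python3 tip.py
```

```text
clock: 9.43
eef_pos: [488.4, 52.8, 74.5]
eef_rot: [-1.568, -0.001, 1.573]
wrist_force: [0.5, 0.6, -0.8]
finger_gap: 17.3
clock: 9.6
eef_pos: [488.1, 53.5, 74.2]
eef_rot: [-1.567, -0.001, 1.575]
wrist_force: [-0.2, 0.8, -1.2]
finger_gap: 17.4
t 9.6 pos [488.1  53.5  74.2] x-yaw 90.23 down [-0.004  0.001 -1.   ] gap 17.4 F [-0.2  0.8 -1.2] M [ 0.05  0.04 -0.  ] q [ 0.03  0.31  1.81  0.    1.03 -1.54]
shift [-3.5 -0.8 -0.9] rot [-0.21  0.23  0.04]
```

View pics/s9.png

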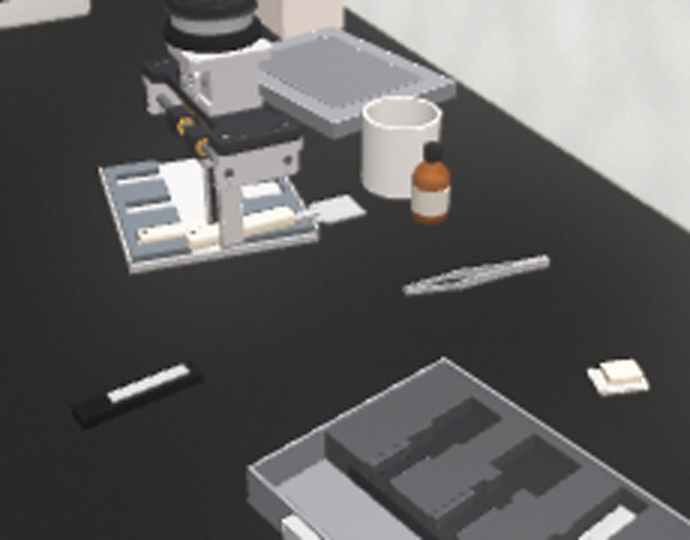

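```bash
python3 - <<'E'
import numpy as np
X=np.load("pics/X.npy")
for u,v in [(215,177),(217,177),(219,176),(220,177),(237,173),(240,173),(243,172),(246,171),(258,169),(262,168),(266,169),(268,169)]: print(u,v,X[v,u,:3].round(0))
E
```

```text
215 177 [462.  53. 107.]
217 177 [466.  50. 108.]
219 176 [473.  55. 106.]
220 177 [474.  50. 106.]
237 173 [521.  48. 106.]
240 173 [528.  45. 105.]
243 172 [537.  45. 106.]
246 171 [547.  49. 105.]
258 169 [589.  62.  93.]
262 168 [599.  57.  96.]
266 169 [609.  51.  93.]
268 169 [612.  46.  95.]
```

```bash
python3 -m handwheel '[[[0,15,0,0,0,0,-1],[0,40,0,0,0,0,-1],[0,65,0,0,0,0,-1],[0,82,0,0,0,0,-1],[0,82,0,0,0,0,-1]]]'; python3 go.py; python3 -m handwheel '[[[0,2,0,0,0,0,-1],[0,5,0,0,0,0,-1],[0,5,0,0,0,0,-1]]]';python3 go.py
```

```text
clock: 10.12
eef_pos: [486.2, 50.6, -10.7]
eef_rot: [-1.562, -0.0, 1.571]
wrist_force: [0.4, -0.3, -1.3]
finger_gap: 17.5
t 10.12 pos [486.2  50.6 -10.7] x-yaw 89.99 down [-0.009  0.    -1.   ] gap 17.5 F [ 0.4 -0.3 -1.3] M [ 0.04  0.07 -0.01] q [ 0.03  0.45  1.85  0.    0.85 -1.54]
clock: 10.37
eef_pos: [486.7, 49.9, -14.5]
eef_rot: [-1.563, 0.0, 1.57]
wrist_force: [0.1, -0.6, -1.3]
finger_gap: 17.5
t 10.37 pos [486.7  49.9 -14.5] x-yaw 89.95 down [-0.008 -0.    -1.   ] gap 17.5 F [ 0.1 -0.6 -1.3] M [-0.06  0.08  0.08] q [ 0.03  0.46  1.85  0.    0.84 -1.54]
```

```bash
python3 -m handwheel '[[[0,1,0,0,0,0,-1],[0,2,0,0,0,0,-1],[0,2,0,0,0,0,-1]]]';python3 go.py;python3 tip.py; python3 - <<'E'
import numpy as np
X=np.load("pics/X.npy")
m=(abs(X[...,1]-50)<9)
for x in range(455,640,10):
    k=m&(abs(X[...,0]-x)<5)&(X[...,2]<25); print(x,k.sum(),np.median(X[...,2][k]).round(1) if k.any() else '')
E
```

```text
clock: 10.62
eef_pos: [487.6, 49.5, -14.7]
eef_rot: [-1.565, 0.0, 1.57]
wrist_force: [-5.7, -3.8, 16.6]
finger_gap: 17.2
t 10.62 pos [487.6  49.5 -14.7] x-yaw 89.94 down [-0.005 -0.    -1.   ] gap 17.2 F [-5.7 -3.8 16.6] M [-0.64  1.18 -0.02] q [ 0.03  0.46  1.85 -0.    0.84 -1.54]
455 34 13.7
465 27 15.5
475 28 13.6
485 3 16.8
495 0 
505 18 11.4
515 27 15.5
525 28 13.9
535 28 14.8
545 28 13.6
555 15 6.9
565 18 6.5
575 17 5.4
585 12 5.5
595 13 5.6
605 11 5.6
615 9 4.8
625 10 0.3
635 11 0.3
```

```bash
python3 -m handwheel '[[[0,-1,0,0,0,0,-1],[0,-1,0,0,0,0,-0.5],[0,-1,0,0,0,0,-0.4],[0,-1,0,0,0,0,0],[0,-1,0,0,0,0,0.1]]]' 5;python3 go.py; python3 -m handwheel '[[[0,0,0,0,0,0,0.1],[0,0,0,0,0,0,0.1],[0,0,0,0,0,0,0.1],[0,-30,0,0,0,0,0.1],[0,-60,0,0,0,0,0.1]]]';python3 go.py
```

```text
clock: 11.08
eef_pos: [487.6, 49.5, -13.8]
eef_rot: [-1.565, 0.0, 1.57]
wrist_force: [-0.7, 0.2, 0.4]
finger_gap: 38.2
t 11.08 pos [487.6  49.5 -13.8] x-yaw 89.94 down [-0.006 -0.    -1.   ] gap 38.2 F [-0.7  0.2  0.4] M [0.06 0.04 0.01] q [ 0.03  0.45  1.85 -0.    0.84 -1.54]
clock: 11.5
eef_pos: [486.8, 49.5, 45.8]
eef_rot: [-1.562, 0.0, 1.57]
wrist_force: [0.8, -0.3, 0.3]
finger_gap: 51.8
t 11.5 pos [486.8  49.5  45.8] x-yaw 89.94 down [-0.009 -0.    -1.   ] gap 51.8 F [ 0.8 -0.3  0.3] M [ 0.    0.01 -0.02] q [ 0.03  0.35  1.83 -0.    0.97 -1.54]
```

```bash
python3 -m handwheel '[[[0,-40,0,0,0,0,0.1],[0,-75,-20,0,0,0,0.1],[0,-85,-20,0,0,0,0.1],[0,-85,-20,0,0,0,0.1],[0,-85,-20,0,0,0,0.1]]]';python3 go.py; python3 - <<'E'
from h import *
from cell import read_state
s=read_state(); p,d=imaging.camera("wrist"); cv2.imwrite("pics/w10.png",p[:,:,::-1]); np.savez("pics/w10.npz",p=p,d=d,pos=s["eef_pos"],rot=s["eef_rot"])
p,d=imaging.camera("top"); np.savez("pics/t10.npz",p=p); cv2.imwrite("pics/t10.png",p[:,:,::-1])
E
```

```text
clock: 11.92
eef_pos: [507.0, 49.5, 129.7]
eef_rot: [-1.561, 0.0, 1.57]
wrist_force: [-1.1, -0.2, -0.7]
finger_gap: 51.8
t 11.92 pos [507.   49.5 129.7] x-yaw 89.94 down [-0.01 -0.   -1.  ] gap 51.8 F [-1.1 -0.2 -0.7] M [-0.01  0.1   0.02] q [ 0.03  0.28  1.7  -0.    1.18 -1.54]
```

View pics/w10.png

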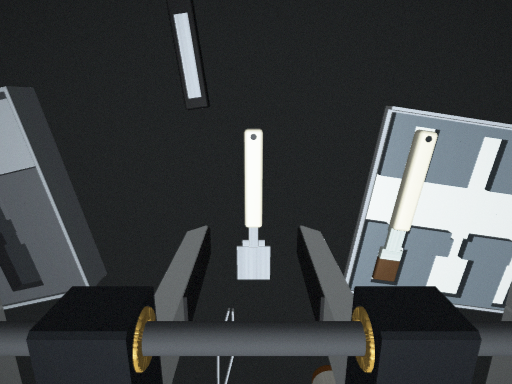

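View pics/t10.png

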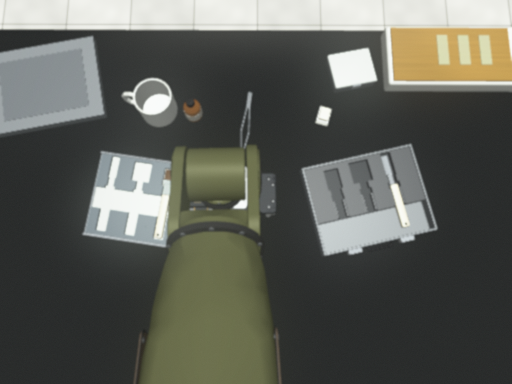

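```bash
python3 - <<'E'
from h import *
f=np.load("pics/w10.npz");P=f["pos"],f["rot"];p=f["p"].astype(int)
g=p.sum(2)
def edges(v,lo,hi):
    r=g[v,lo:hi]; k=np.where(r>400)[0]; return lo+k[0],lo+k[-1]
c=[(sum(edges(v,235,275))/2,v) for v in range(140,222,10)]
print(c, edges(265,230,280))
w=wray(c,14,*P); a=np.polyfit(w[:,0],w[:,1],1); print("yaw",np.degrees(np.arctan(a[0])),w.round(1).tolist())
print([v for v in range(120,290) if g[v,253]>400][::200] , [v for v in range(120,290) if g[v,250]>300][0],[v for v in range(120,290) if g[v,250]>300][-1])
print(wray([(253,128.5),(253,228)],14,*P), wray([(253.5,280)],2,*P), wray([(253.5,265)],2,*P))
E
```

```text
[(np.float64(253.0), 140), (np.float64(253.5), 150), (np.float64(253.5), 160), (np.float64(253.5), 170), (np.float64(253.0), 180), (np.float64(253.0), 190), (np.float64(253.0), 200), (np.float64(253.0), 210), (np.float64(253.0), 220)] (np.int64(237), np.int64(269))
yaw -0.3480888205824592 [[461.4, 49.8], [470.9, 50.3], [480.5, 50.3], [490.4, 50.2], [500.4, 49.7], [510.5, 49.7], [520.9, 49.7], [531.4, 49.7], [542.1, 49.7]]
[129] 129 279
[[450.63827664  49.80742971]
 [550.83393759  49.68000191]] [[617.74184183  50.13304492]] [[599.22471097  50.14889966]]
```

```bash
python3 go.py 527.7 49.8 20 89.8; python3 go.py 527.7 49.8 -15.5 89.8
```

```text
t 12.02 pos [506.4  49.5 128.6] x-yaw 89.94 down [-0.012 -0.001 -1.   ] gap 51.6 F [ 0.6 -0.7  0.7] M [-0.02 -0.05  0.02] q [ 0.03  0.28  1.7  -0.    1.18 -1.54]
shift [  0.4 108.4 -22.7] rot [-0.71  0.14 -0.03]
t 12.02 pos [506.4  49.5 128.6] x-yaw 89.94 down [-0.012 -0.001 -1.   ] gap 51.6 F [ 0.6 -0.7  0.7] M [-0.02 -0.05  0.02] q [ 0.03  0.28  1.7  -0.    1.18 -1.54]
shift [  0.4 143.9 -23.1] rot [-0.71  0.14 -0.03]
```

```bash
python3 -m handwheel '[[[0.4,35,-22.7,-0.7,0.1,0,0.1],[0.4,70,-22.7,-0.7,0.1,0,0.1],[0.4,105,-22.7,-0.7,0.1,0,0.1],[0.4,108,-22.7,-0.7,0.1,0,0.1],[0.4,108,-22.7,-0.7,0.1,0,0.1]]]'; python3 go.py 527.7 49.8 -15.5 89.8
```

```text
clock: 12.43
eef_pos: [525.9, 49.8, 18.3]
eef_rot: [-1.565, 0.001, 1.568]
wrist_force: [-0.0, -0.2, 0.1]
finger_gap: 51.7
t 12.43 pos [525.9  49.8  18.3] x-yaw 89.84 down [-0.006 -0.001 -1.   ] gap 51.7 F [-0.  -0.2  0.1] M [-0.01 -0.   -0.02] q [ 0.03  0.47  1.73 -0.    0.95 -1.54]
shift [ 0.  33.8 -2. ] rot [-0.33  0.04 -0.04]
```

```bash
python3 -m handwheel '[[[0,15,-2,-0.3,0,0,0.1],[0,28,-2,-0.3,0,0,0.1],[0,33.5,-2,-0.3,0,0,0.1],[0,33.5,-2,-0.3,0,0,0.1],[0,33.5,-2,-0.3,0,0,0.1]]]'; python3 go.py 527.7 49.8 -15.5 89.8
```

```text
clock: 12.85
eef_pos: [528.5, 49.7, -13.6]
eef_rot: [-1.572, 0.001, 1.568]
wrist_force: [1.3, -0.6, -0.1]
finger_gap: 51.9
t 12.85 pos [528.5  49.7 -13.6] x-yaw 89.84 down [ 0.001 -0.001 -1.   ] gap 51.9 F [ 1.3 -0.6 -0.1] M [ 0.03 -0.01 -0.01] q [ 0.03  0.52  1.74 -0.    0.88 -1.54]
shift [0.  1.9 0.8] rot [ 0.08  0.04 -0.04]
```

```bash
python3 -m handwheel '[[[0,1.5,0.5,0,0,0,0.1],[0,1.5,0.5,0,0,0,-1],[0,1.5,0.5,0,0,0,-1],[0,1.5,0.5,0,0,0,-1],[0,1.5,0.5,0,0,0,-1]]]' 40; python3 -m handwheel '[[[0,0,0,0,0,0,-1],[0,0,0,0,0,0,-1],[0,0,0,0,0,0,-1],[0,0,0,0,0,0,-1]]]'; python3 go.py; python3 tip.py; python3 - <<'E'
import numpy as np
X=np.load("pics/X.npy")
for y0 in (30,62):
  m=(abs(X[...,0]-527)<9)&(abs(X[...,1]-y0)<14)
  for y in range(y0-14,y0+15,2):
    k=m&(abs(X[...,1]-y)<1); z=np.sort(X[...,2][k]).round(0); print(y,z[:12].astype(int).tolist())
E
```

```text
clock: 13.27
eef_pos: [528.4, 49.9, -14.6]
eef_rot: [-1.573, 0.001, 1.568]
wrist_force: [-0.7, 0.4, 4.4]
finger_gap: 28.7
clock: 13.6
eef_pos: [528.4, 49.9, -14.5]
eef_rot: [-1.573, 0.001, 1.568]
wrist_force: [-1.0, 0.6, 4.4]
finger_gap: 17.5
t 13.6 pos [528.4  49.9 -14.5] x-yaw 89.84 down [ 0.002 -0.001 -1.   ] gap 17.5 F [-1.   0.6  4.4] M [0.1  0.14 0.04] q [ 0.03  0.52  1.74 -0.    0.87 -1.54]
16 [0, 187, 214, 216, 217, 218, 219, 220, 222]
18 [0, 0, 196, 197, 197, 198, 200, 204, 207, 209, 210, 211]
20 [-1, 0, 196, 197, 198, 198, 199, 199, 200, 201, 203, 203]
22 [-1, -1, 1, 2, 2, 2, 200, 200, 201, 201, 203, 204]
24 [-1, 3, 207]
26 [-1, 0, 1]
28 [0, 0, 4, 16, 19, 31, 36, 36, 39, 48, 50, 52]
30 [-1, 1, 11, 11, 12, 14, 16, 16, 17, 20, 21, 21]
32 [0, 0, 1, 9, 10, 11, 14, 14, 17, 18, 19, 22]
34 [0, 2, 11, 28, 29, 39, 45, 55]
36 [-2, 0, 12, 21, 31, 42, 48, 50]
38 [-1, 0, 2, 2, 14, 16, 24, 69]
40 [-1, 1, 1, 2, 6, 61, 70, 77]
42 [54, 64, 73]
44 []
48 []
50 [15]
52 [15]
54 []
56 [15]
58 [13, 14, 23, 30, 37, 40, 47, 63, 65, 66, 67, 68]
60 [14, 15, 16, 17, 19, 23, 25, 31, 34, 37, 42, 43]
62 [19, 19, 23, 25, 27, 28, 28, 31, 32, 35, 37, 41]
64 [23, 31, 38, 57, 72]
66 [9, 13, 16, 20, 33]
68 [42, 58]
70 [23, 34, 37, 47, 51, 54, 60]
72 [26, 30]
74 []
76 []
```

```bash
python3 -m handwheel '[[[0,0,0,0,0,0,-0.4],[0,-1,0,0,0,0,-0.4],[0,-2.5,0,0,0,0,-0.4],[0,-2.5,0,0,0,0,-0.4]]]'; python3 go.py 528 49.8 -12 89.8;
```

```text
clock: 13.98
eef_pos: [528.4, 49.9, -11.9]
eef_rot: [-1.573, 0.001, 1.568]
wrist_force: [0.2, -0.5, 0.0]
finger_gap: 28.4
t 13.98 pos [528.4  49.9 -11.9] x-yaw 89.84 down [ 0.002 -0.001 -1.   ] gap 28.4 F [ 0.2 -0.5  0. ] M [ 0.05 -0.02  0.04] q [ 0.03  0.52  1.74 -0.    0.88 -1.54]
shift [-0.1  0.1  0.4] rot [ 0.14  0.04 -0.03]
```

Close again, then lift.

```bash
python3 -m handwheel '[[[0,0,0,0,0,0,-1],[0,0,0,0,0,0,-1],[0,0,0,0,0,0,-1],[0,0,0,0,0,0,-1],[0,0,0,0,0,0,-1]]]' 40; python3 -m handwheel '[[[0,0,0,0,0,0,-1],[0,-5,0,0,0,0,-1],[0,-15,0,0,0,0,-1],[0,-30,0,0,0,0,-1],[0,-50,0,0,0,0,-1]]]'; python3 go.py 545 262 75 81.8
```

```text
clock: 14.4
eef_pos: [528.4, 49.8, -11.9]
eef_rot: [-1.573, 0.0, 1.568]
wrist_force: [-0.2, -0.1, 0.7]
finger_gap: 17.3
clock: 14.82
eef_pos: [527.7, 49.8, 38.5]
eef_rot: [-1.571, 0.001, 1.568]
wrist_force: [-0.1, -0.0, -1.5]
finger_gap: 17.4
t 14.82 pos [527.7  49.8  38.5] x-yaw 89.83 down [ 0.001 -0.001 -1.   ] gap 17.4 F [-0.1 -0.  -1.5] M [ 0.03  0.03 -0.02] q [ 0.03  0.43  1.72 -0.    0.98 -1.54]
shift [212.2 -36.6 -16.7] rot [ 0.04  8.03 -0.03]
```

```bash
python3 -m handwheel '[[[15,-20,-3,0,1,0,-1],[40,-36,-6,0,3,0,-1],[70,-36,-10,0,6,0,-1],[95,-36,-15,0,8,0,-1],[105,-36,-17,0,8,0,-1]]]'; python3 -m handwheel '[[[0,0,0,0,0,0,-1],[0,0,0,0,0,0,-1]]]'; python3 go.py 545 262 75 81.8; python3 - <<'E'
from h import *
from cell import read_state
s=read_state(); p,d=imaging.camera("wrist"); cv2.imwrite("pics/w11.png",p[:,:,::-1]); np.savez("pics/w11.npz",p=p,d=d,pos=s["eef_pos"],rot=s["eef_rot"])
E
```

```text
clock: 15.23
eef_pos: [545.3, 157.5, 75.8]
eef_rot: [-1.573, -0.0, 1.428]
wrist_force: [0.2, 0.3, 0.1]
finger_gap: 17.4
clock: 15.4
eef_pos: [545.2, 157.4, 76.1]
eef_rot: [-1.573, -0.0, 1.43]
wrist_force: [0.0, -0.2, -1.3]
finger_gap: 17.1
t 15.4 pos [545.2 157.4  76.1] x-yaw 81.94 down [ 0.002  0.    -1.   ] gap 17.1 F [ 0.  -0.2 -1.3] M [-0.    0.   -0.04] q [ 0.22  0.45  1.59 -0.    1.09 -1.21]
shift [103.5   1.1  14.9] rot [0.14 0.14 0.02]
```

View pics/w11.png

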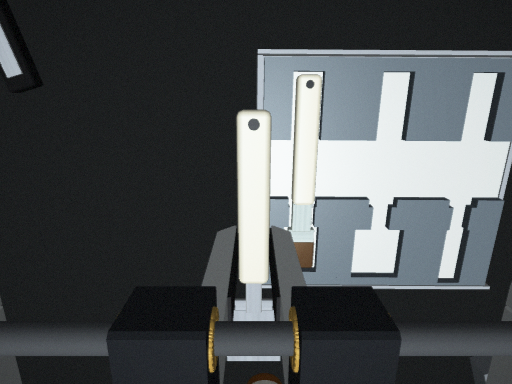

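```bash
python3 - <<'E'
from h import *
f=np.load("pics/w11.npz");p=f["p"]
a=cv2.resize(p[55:295,330:430],None,fx=2.5*2.4,fy=2.5,interpolation=cv2.INTER_CUBIC);cv2.imwrite("pics/c11.png",a[:,:,::-1])
g=p.astype(int).sum(2)
for v in list(range(78,136,8))+[205,212,218,224]+list(range(230,274,6)):
    r=g[v,345:425]>600; k=np.where(r)[0]; print(v,345+k[0],345+k[-1])
print([int(x) for x in g[60:90,395]]); print([int(x) for x in g[255:295,375]])
E
```

```text
78 383 408
86 382 407
94 381 406
102 381 405
110 380 404
118 379 403
126 378 402
134 377 401
205 372 387
212 373 386
218 372 385
224 372 384
230 355 398
236 355 397
242 354 397
248 354 396
254 353 395
260 352 394
266 352 393
272 376 386
[383, 385, 387, 385, 384, 388, 387, 393, 393, 392, 392, 275, 574, 696, 705, 700, 702, 703, 703, 700, 703, 707, 703, 708, 702, 703, 703, 705, 703, 707]
[705, 704, 708, 708, 706, 706, 706, 704, 705, 705, 704, 707, 703, 703, 703, 700, 705, 505, 180, 147, 145, 143, 301, 384, 382, 381, 383, 394, 385, 347, 323, 562, 574, 464, 140, 81, 89, 74, 61, 29]
```

View pics/c11.png

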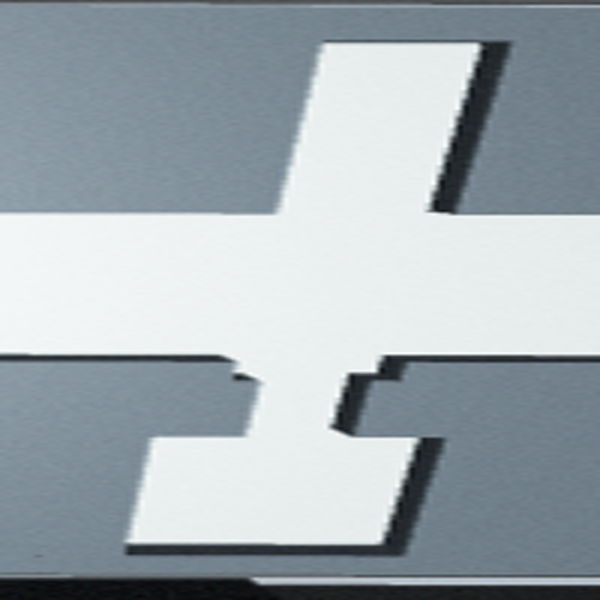

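```bash
python3 - <<'E'
from h import *
f=np.load("pics/w11.npz");P=f["pos"],f["rot"]
L=[(78,383,408),(86,382,407),(94,381.2,406),(102,380.6,405),(110,380,404),(118,379,403),(126,378,402),(134,377.2,401)]
B=[(236,355,397),(242,354.4,397),(248,354,396),(254,353,395),(260,352.4,394),(266,352,393)]
for S in (L,B):
    l=wray([(b-.5,a) for a,b,c in S],16,*P); r=wray([(c+.5,a) for a,b,c in S],8,*P)
    for q in (l,r): k=np.polyfit(q[:,0],q[:,1],1); print("yaw",np.degrees(np.arctan(k[0])).round(2),"y at 460,540,610",np.polyval(k,[460,540,610]).round(2))
print("rear",wray([(396,71.3)],16,*P),"front",wray([(374,272.3)],8,*P),wray([(374,277)],16,*P))
print("tray edges", wray([(262,51),(510,51)],16,*P), wray([(380,288),(490,288)],16,*P),wray([(300,140.5),(490,140.5)],16,*P))
# scraper in hand
p=f["p"].astype(int); g=p.sum(2); c=[]
for v in range(120,276,8):
    k=np.where(g[v,230:276]>500)[0]; c.append((230+(k[0]+k[-1])/2,v,k[-1]-k[0]+1))
print(c)
E
```

```text
yaw -7.77 y at 460,540,610 [266.2  255.29 245.74]
yaw -7.93 y at 460,540,610 [289.25 278.11 268.36]
yaw -8.56 y at 460,540,610 [257.75 245.71 235.18]
yaw -8.43 y at 460,540,610 [298.61 286.76 276.39]
rear [[459.31397031 275.82711404]] front [[628.67583635 256.42530499]] [[628.28363555 253.61075355]]
tray edges [[431.88341565 180.26861802]
 [456.97519428 357.59137645]] [[640.15481967 258.50250204]
 [653.92058261 355.61017445]] [[499.79606605 200.9946319 ]
 [520.51792538 347.34864481]]
[(np.float64(256.0), 120, np.int64(39)), (np.float64(256.0), 128, np.int64(39)), (np.float64(256.5), 136, np.int64(38)), (np.float64(256.5), 144, np.int64(38)), (np.float64(256.5), 152, np.int64(38)), (np.float64(256.5), 160, np.int64(38)), (np.float64(256.5), 168, np.int64(38)), (np.float64(256.5), 176, np.int64(38)), (np.float64(256.5), 184, np.int64(38)), (np.float64(256.5), 192, np.int64(38)), (np.float64(256.5), 200, np.int64(38)), (np.float64(256.5), 208, np.int64(38)), (np.float64(257.0), 216, np.int64(37)), (np.float64(253.5), 224, np.int64(30)), (np.float64(253.5), 232, np.int64(30)), (np.float64(253.0), 240, np.int64(29)), (np.float64(253.0), 248, np.int64(29)), (np.float64(253.0), 256, np.int64(29)), (np.float64(253.0), 264, np.int64(29)), (np.float64(253.0), 272, np.int64(29))]
```

```bash
python3 - <<'E'
from h import *
f=np.load("pics/w11.npz");P=f["pos"],f["rot"];p=f["p"].astype(int);g=p.sum(2)
print([int(x) for x in g[104:118,246]],[int(x) for x in g[276:300,246]])
for v in (130,160,190,215,240,270): print(v,[int(x) for x in g[v,233:276]])
for z in (100,102,104):
    w=wray([(254,110.5),(254,283.5)],z,*P); print(z,w.round(1).tolist(),np.hypot(*(w[1]-w[0])), [ (np.subtract(q,P[0][:2])@[np.cos(np.radians(-8.06)),np.sin(np.radians(-8.06))]).round(1) for q in w])
E
python3 tip.py; python3 - <<'E'
import numpy as np
X=np.load("pics/X.npy")
m=(X[...,2]>70)&(X[...,2]<125)
for x in range(465,640,10):
    yc=157.4-(x-545)*0.142; k=m&(abs(X[...,0]-x)<5)&(abs(X[...,1]-yc)<(7 if x<570 else 15)); print(x,k.sum(),np.percentile(X[...,2][k],[20,50,80]).round(1) if k.any() else '')
E
```

```text
[82, 98, 96, 90, 86, 171, 389, 511, 622, 655, 690, 710, 729, 741] [724, 719, 724, 722, 724, 705, 669, 580, 561, 559, 554, 558, 540, 543, 548, 548, 549, 539, 547, 539, 546, 544, 543, 539]
130 [94, 92, 99, 232, 508, 629, 669, 700, 721, 737, 744, 742, 741, 742, 743, 742, 741, 736, 729, 662, 557, 561, 606, 734, 733, 740, 739, 740, 739, 738, 740, 737, 725, 708, 678, 639, 591, 449, 416, 534, 520, 537, 533]
160 [91, 86, 92, 185, 445, 593, 654, 692, 712, 732, 740, 741, 737, 738, 741, 739, 740, 739, 739, 736, 737, 737, 739, 738, 737, 739, 739, 737, 739, 738, 737, 735, 718, 696, 662, 619, 540, 499, 748, 749, 748, 748, 747]
190 [92, 86, 89, 109, 269, 547, 651, 681, 708, 723, 737, 734, 735, 737, 735, 736, 736, 734, 736, 735, 735, 734, 737, 736, 736, 733, 733, 733, 736, 735, 733, 726, 705, 678, 643, 614, 506, 634, 746, 746, 746, 747, 746]
215 [83, 90, 84, 102, 188, 489, 628, 670, 698, 715, 727, 731, 734, 733, 737, 732, 730, 735, 733, 733, 730, 732, 733, 732, 733, 732, 733, 731, 729, 731, 731, 714, 696, 666, 628, 576, 429, 500, 502, 496, 513, 504, 497]
240 [282, 236, 50, 38, 39, 248, 589, 663, 683
[... 390 characters left out ...]
, 169.0], [567.9, 155.1]] 99.8491013531974 [np.float64(-77.1), np.float64(22.8)]
102 [[468.9, 169.0], [566.6, 155.2]] 98.67928995682833 [np.float64(-77.2), np.float64(21.5)]
104 [[468.8, 169.0], [565.4, 155.4]] 97.50947856045939 [np.float64(-77.3), np.float64(20.3)]
465 2 [92.  93.2 94.3]
475 11 [ 99.9 100.7 102.5]
485 14 [ 95.  102.6 103.1]
495 17 [ 97.9 101.8 103.1]
505 9 [ 96.4 101.7 102.4]
515 14 [ 97.3 101.5 102.8]
525 12 [ 99.5 102.3 102.6]
535 10 [ 93.4 100.7 102.2]
545 0 
555 2 [91.9 95.8 99.7]
565 15 [ 92.1  98.3 102.4]
575 9 [89.8 92.9 94.3]
585 14 [91.2 93.2 94.6]
595 14 [90.3 90.6 91.7]
605 16 [90.5 90.7 91.9]
615 14 [90.4 90.8 91.6]
625 17 [90.5 90.9 91.3]
635 5 [90.5 91.  92. ]
```

```bash
python3 go.py 538.8 266.2 60 81.85
```

```text
t 15.5 pos [545.2 156.4  75.9] x-yaw 81.83 down [ 0.002 -0.    -1.   ] gap 17.4 F [ 0.2 -0.3 -1.1] M [ 0.04  0.   -0.  ] q [ 0.22  0.45  1.59 -0.    1.09 -1.21]
shift [107.7  15.9  22. ] rot [ 0.12 -0.02  0.01]
```

```bash
python3 -m handwheel '[[[20,0,4,0,0,0,-1],[50,0,10,0,0,0,-1],[80,0,16,0,0,0,-1],[107.7,5,22,0,0,0,-1],[107.7,10,22,0,0,0,-1]]]'; python3 -m handwheel '[[[0,5,0,0,0,0,-1],[0,5,0,0,0,0,-1]]]'; python3 go.py 538.8 266.2 10 81.85
```

```text
clock: 15.92
eef_pos: [538.4, 269.0, 66.0]
eef_rot: [-1.573, -0.001, 1.431]
wrist_force: [-0.2, -0.4, -0.8]
finger_gap: 17.2
clock: 16.08
eef_pos: [538.0, 267.8, 59.8]
eef_rot: [-1.572, -0.0, 1.43]
wrist_force: [-0.3, -0.2, -0.4]
finger_gap: 17.5
t 16.08 pos [538.  267.8  59.8] x-yaw 81.95 down [ 0.001 -0.    -1.   ] gap 17.5 F [-0.3 -0.2 -0.4] M [0.02 0.02 0.05] q [ 0.4   0.54  1.5  -0.    1.1  -1.03]
shift [-1.5 49.8 -1. ] rot [0.05 0.1  0.  ]
```

```bash
python3 -m handwheel '[[[-1.5,10,-1,0,0,0,-1],[-1.5,25,-1,0,0,0,-1],[-1.5,40,-1,0,0,0,-1],[-1.5,44,-1,0,0,0,-1],[-1.5,44,-1,0,0,0,-1]]]'; python3 -m handwheel '[[[0,0,0,0,0,0,-1]]]'; python3 go.py 538.8 266.2 10 81.85;python3 - <<'E'
from h import *
from cell import read_state
s=read_state(); p,d=imaging.camera("wrist"); cv2.imwrite("pics/w12.png",p[:,:,::-1]); np.savez("pics/w12.npz",p=p,d=d,pos=s["eef_pos"],rot=s["eef_rot"])
p,d=imaging.camera("side"); a=cv2.resize(p[120:220,150:290],None,fx=5,fy=5,interpolation=cv2.INTER_CUBIC);cv2.imwrite("pics/s12.png",a[:,:,::-1])
E
```

```text
clock: 16.5
eef_pos: [538.4, 264.9, 14.5]
eef_rot: [-1.57, 0.001, 1.429]
wrist_force: [-0.1, -0.1, -0.8]
finger_gap: 17.5
clock: 16.58
eef_pos: [538.9, 264.4, 15.0]
eef_rot: [-1.57, 0.001, 1.428]
wrist_force: [0.6, 0.9, -0.9]
finger_gap: 17.7
t 16.58 pos [538.9 264.4  15. ] x-yaw 81.84 down [-0.001 -0.001 -1.   ] gap 17.7 F [ 0.6  0.9 -0.9] M [-0.03  0.02 -0.07] q [ 0.4   0.6   1.52 -0.    1.02 -1.03]
shift [1.8 5.  0.3] rot [-0.03 -0.01 -0.06]
```

View pics/w12.png

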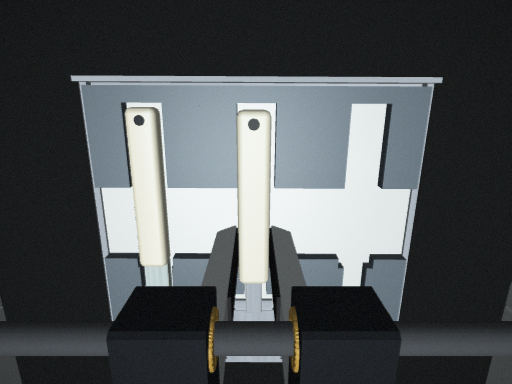

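View pics/s12.png

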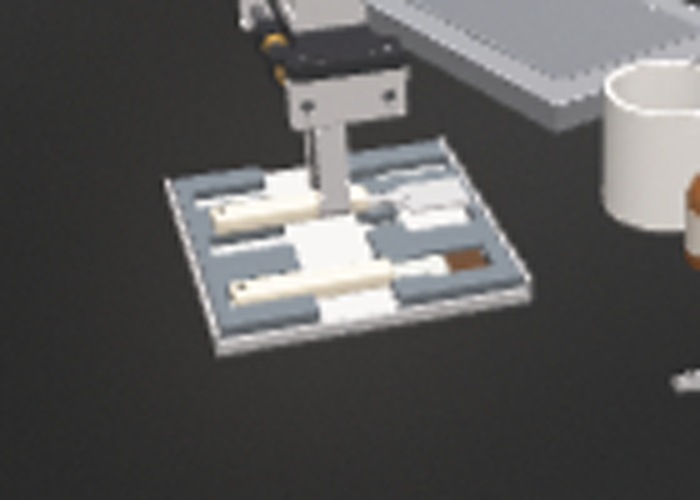

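```bash
python3 - <<'E'
from h import *
f=np.load("pics/w12.npz");P=f["pos"],f["rot"];p=f["p"].astype(int);g=p.sum(2)
for v in (106,130,150,170,182,200): print(v,[int(x) for x in g[v,228:284]])
print([int(x) for x in g[96:125,245]])
u=np.array([np.cos(np.radians(-8.15)),np.sin(np.radians(-8.15))]);n=np.array([-u[1],u[0]])
rel=lambda uv,z:[( ((q-P[0][:2])@u).round(2),((q-P[0][:2])@n).round(2)) for q in wray(uv,z,*P)]
print("z16 left",rel([(236.5,130),(236.5,170),(237,106)],16)); print("z8 right",rel([(276,130),(276,170),(276,106)],8))
print("handle",rel([(253.4,130),(253.8,240),(254,111)],41))
E
sed -n 1,1p /dev/null
```

```text
106 [493, 497, 499, 492, 488, 486, 489, 479, 398, 551, 731, 732, 731, 731, 732, 732, 731, 734, 732, 732, 732, 730, 732, 733, 733, 734, 733, 732, 731, 733, 732, 733, 733, 727, 730, 731, 731, 733, 730, 730, 728, 731, 730, 730, 729, 729, 728, 706, 261, 493, 470, 483, 476, 475, 483, 470]
130 [509, 504, 503, 505, 507, 511, 514, 505, 458, 484, 601, 639, 672, 697, 718, 729, 724, 725, 727, 729, 728, 726, 719, 710, 626, 531, 524, 578, 718, 719, 726, 727, 722, 722, 722, 722, 723, 713, 685, 651, 613, 555, 489, 684, 733, 734, 715, 456, 424, 493, 488, 493, 502, 496, 498, 503]
150 [517, 513, 519, 512, 519, 511, 509, 523, 501, 442, 578, 624, 664, 696, 716, 728, 724, 728, 727, 724, 726, 726, 723, 723, 725, 721, 726, 724, 725, 724, 726, 719, 722, 722, 720, 724, 719, 700, 674, 635, 592, 529, 482, 736, 733, 734, 714, 273, 502, 506, 492, 507, 489, 502, 501, 497]
170 [517, 511, 512, 515, 520, 517, 519, 514, 506, 424, 548, 617, 659, 692, 714, 723, 725, 723, 725, 723, 724, 724, 724, 720, 720, 723, 720, 720, 722, 722, 722, 718, 721, 719, 720, 718, 715, 693, 662, 621, 579, 496, 543, 736, 734, 720, 463, 430, 
[... 445 characters left out ...]
716, 720, 719, 717, 715, 720, 717, 718, 714, 716, 714, 716, 716, 706, 679, 639, 604, 562, 472, 680, 730, 730, 731, 732, 729, 733, 730, 730, 732, 730, 728, 730, 730]
[479, 487, 482, 486, 488, 485, 476, 693, 731, 730, 734, 731, 733, 575, 393, 490, 589, 622, 666, 694, 712, 728, 729, 729, 728, 727, 728, 729, 729]
z16 left [(np.float64(-65.07), np.float64(-9.43)), (np.float64(-41.12), np.float64(-9.78)), (np.float64(-78.68), np.float64(-8.95))]
z8 right [(np.float64(-64.32), np.float64(14.27)), (np.float64(-39.38), np.float64(14.75)), (np.float64(-78.48), np.float64(14.0))]
handle [(np.float64(-67.43), np.float64(0.5)), (np.float64(-6.31), np.float64(0.72)), (np.float64(-76.85), np.float64(0.8))]
```

```bash
python3 -m handwheel '[[[1.8,0,0.6,0,0,0,-1],[1.8,3,0.6,0,0,0,-1],[1.8,6,0.6,0,0,0,-1],[1.8,8,0.6,0,0,0,-1],[1.8,8,0.6,0,0,0,-1]]]'; python3 go.py 538.4 266.2 -4 81.85;python3 - <<'E'
from h import *
from cell import read_state
s=read_state(); p,d=imaging.camera("wrist"); cv2.imwrite("pics/w13.png",p[:,:,::-1]); g=p.astype(int).sum(2)
for v in (130,150,170): print(v,[int(x) for x in g[v,228:284]])
print(s["eef_pos"])
E
```

```text
clock: 17.1
eef_pos: [538.2, 266.3, 6.6]
eef_rot: [-1.57, 0.001, 1.429]
wrist_force: [0.2, -0.0, -1.0]
finger_gap: 17.9
t 17.1 pos [538.2 266.3   6.6] x-yaw 81.85 down [-0.001 -0.001 -1.   ] gap 17.9 F [ 0.2 -0.  -1. ] M [0.01 0.03 0.01] q [ 0.4   0.62  1.52 -0.    1.   -1.03]
shift [-0.1 10.6 -0.2] rot [-0.06  0.   -0.07]
130 [489, 492, 491, 494, 470, 421, 729, 720, 642, 475, 582, 618, 664, 688, 707, 717, 719, 719, 721, 719, 719, 719, 710, 700, 619, 511, 506, 568, 712, 712, 716, 719, 718, 716, 716, 717, 717, 697, 675, 643, 589, 539, 465, 667, 705, 325, 489, 483, 486, 476, 481, 477, 477, 476, 479, 475]
150 [497, 501, 502, 501, 465, 368, 729, 727, 709, 435, 564, 615, 660, 686, 709, 719, 717, 717, 716, 718, 714, 716, 717, 715, 718, 715, 715, 713, 719, 716, 716, 715, 715, 715, 712, 715, 712, 689, 659, 620, 575, 515, 468, 718, 587, 277, 486, 491, 485, 481, 476, 487, 485, 484, 481, 482]
170 [494, 498, 496, 503, 470, 374, 664, 730, 716, 471, 523, 603, 641, 682, 703, 714, 715, 716, 714, 719, 713, 715, 713, 712, 715, 712, 713, 715, 713, 709, 711, 712, 709, 711, 711, 713, 708, 681, 646, 599, 563, 479, 521, 717, 444, 415, 489, 488, 489, 476, 474, 486, 492, 479, 480, 478]
[538.22852933 266.31409334   6.5967984 ]
```

View pics/w13.png

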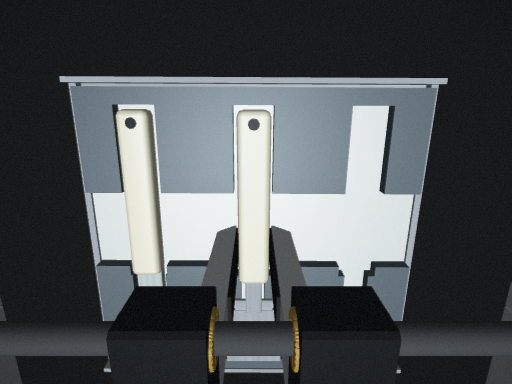

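```bash
python3 -m handwheel '[[[0,2,0,0,0,0,-1],[0,4,0,0,0,0,-1],[0,6,0,0,0,0,-1],[0,8,0,0,0,0,-1],[0,8,0,0,0,0,-1]]]' ; python3 go.py 538.4 266.2 -4 81.85;python3 -m handwheel '[[[0,1,0,0,0,0,-1],[0,2,0,0,0,0,-1],[0,2,0,0,0,0,-1]]]' ; python3 go.py 538.4 266.2 -4 81.85
```

```text
clock: 17.57
eef_pos: [538.1, 266.2, -1.7]
eef_rot: [-1.569, 0.002, 1.429]
wrist_force: [0.0, 0.2, -0.8]
finger_gap: 17.5
t 17.57 pos [538.1 266.2  -1.7] x-yaw 81.85 down [-0.002 -0.001 -1.   ] gap 17.5 F [ 0.   0.2 -0.8] M [ 0.01 -0.   -0.04] q [ 0.4   0.63  1.53 -0.    0.99 -1.03]
shift [ 0.   2.3 -0.3] rot [-0.08  0.   -0.09]
clock: 17.82
eef_pos: [538.1, 266.2, -3.8]
eef_rot: [-1.569, 0.002, 1.429]
wrist_force: [-0.0, 0.6, -0.5]
finger_gap: 17.6
t 17.82 pos [538.1 266.2  -3.8] x-yaw 81.86 down [-0.002 -0.001 -1.   ] gap 17.6 F [-0.   0.6 -0.5] M [-0.02 -0.03 -0.03] q [ 0.4   0.63  1.53 -0.    0.99 -1.03]
shift [ 0.   0.2 -0.3] rot [-0.08  0.01 -0.09]
```

```bash
python3 -m handwheel '[[[0,0.7,0,0,0,0,-1],[0,1,0,0,0,0,-1],[0,1,0,0,0,0,-1]]]' ; python3 go.py
```

```text
clock: 18.07
eef_pos: [538.2, 266.3, -4.0]
eef_rot: [-1.57, 0.001, 1.429]
wrist_force: [-3.4, -1.6, 7.5]
finger_gap: 17.4
t 18.07 pos [538.2 266.3  -4. ] x-yaw 81.85 down [-0.001 -0.001 -1.   ] gap 17.4 F [-3.4 -1.6  7.5] M [-0.34  0.73 -0.01] q [ 0.4   0.63  1.53 -0.    0.98 -1.03]
```

```bash
python3 -m handwheel '[[[0,-0.5,0,0,0,0,-1],[0,-0.5,0,0,0,0,-0.55],[0,-0.5,0,0,0,0,-0.5],[0,-0.5,0,0,0,0,-0.25],[0,-0.5,0,0,0,0,-0.25]]]' 5; python3 -m handwheel '[[[0,-0.5,0,0,0,0,-0.25],[0,-0.5,0,0,0,0,-0.25],[0,-10,0,0,0,0,-0.25],[0,-40,0,0,0,0,-0.25],[0,-80,0,0,0,0,-0.25]]]'; python3 go.py;python3 -m handwheel '[[[-10,-30,0,0,0,0,-0.25],[-30,-60,0,0,0,0,-0.25],[-60,-60,0,0,0,0,-0.25],[-90,-60,0,0,0,0,-0.25],[-100,-60,0,0,0,0,-0.25]]]'; python3 - <<'E'
from h import *
from cell import read_state
s=read_state(); p,d=imaging.camera("wrist"); cv2.imwrite("pics/w14.png",p[:,:,::-1]); np.savez("pics/w14.npz",p=p,d=d,pos=s["eef_pos"],rot=s["eef_rot"])
p,d=imaging.camera("side"); a=cv2.resize(p[120:220,150:290],None,fx=5,fy=5,interpolation=cv2.INTER_CUBIC);cv2.imwrite("pics/s14.png",a[:,:,::-1])
E
python3 go.py
```

```text
clock: 18.48
eef_pos: [538.2, 266.3, -3.5]
eef_rot: [-1.57, 0.001, 1.429]
wrist_force: [0.1, 0.3, 0.0]
finger_gap: 33.3
clock: 18.9
eef_pos: [536.8, 265.7, 75.4]
eef_rot: [-1.565, 0.004, 1.429]
wrist_force: [0.0, 1.4, 0.3]
finger_gap: 35.2
t 18.9 pos [536.8 265.7  75.4] x-yaw 81.85 down [-0.006 -0.003 -1.   ] gap 35.2 F [0.  1.4 0.3] M [-0.   -0.05 -0.03] q [ 0.4   0.52  1.49 -0.    1.14 -1.03]
clock: 19.32
eef_pos: [522.7, 164.2, 137.1]
eef_rot: [-1.566, 0.004, 1.427]
wrist_force: [-0.1, -0.6, 0.3]
finger_gap: 35.1
t 19.42 pos [523.1 165.8 136.6] x-yaw 81.73 down [-0.005 -0.003 -1.   ] gap 35.5 F [ 0.1 -0.2  0.3] M [0.06 0.03 0.03] q [ 0.24  0.35  1.58 -0.    1.21 -1.18]
```

View pics/w14.png

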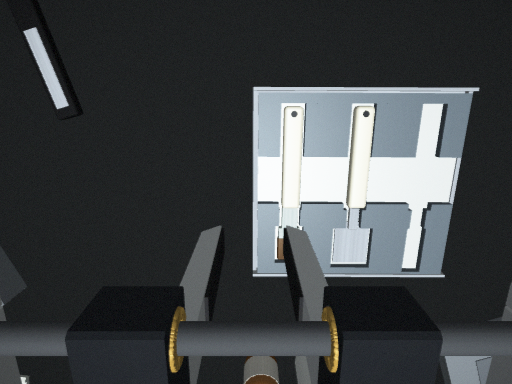

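View pics/s14.png

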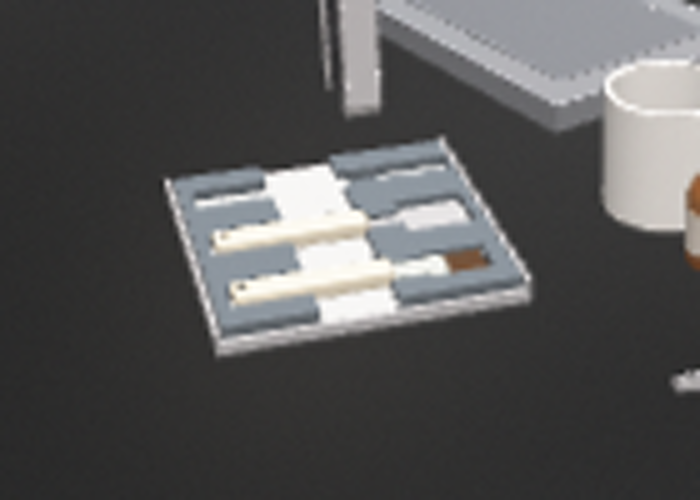

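```bash
python3 - <<'E'
from h import *
f=np.load("pics/w14.npz");d=f["d"];c=imaging.get_calibration("wrist");T=np.eye(4);T[:3,:3]=Ro.from_euler("xyz",f["rot"]).as_matrix();T[:3,3]=f["pos"];T=T@c["hand_eye"];K=c["mtx"]
v,u=np.mgrid[0:384,0:512]; X=np.stack([(u-K[0,2])/K[0,0]*d,(v-K[1,2])/K[1,1]*d,d,np.ones_like(d)],-1)@T.T
for n,(u0,u1,v0,v1) in dict(scr_rear=(357,369,120,150),scr_front=(352,364,185,205),blade=(338,364,238,258),floor=(385,410,165,195),top=(378,400,225,255),brush_rear=(287,298,120,150),brush_front=(285,297,185,203)).items():
    print(n,np.median(X[v0:v1,u0:u1,2]).round(1),X[v0:v1,u0:u1,:2].mean((0,1)).round(1))
p,d=imaging.camera("top"); cv2.imwrite("pics/t14.png",p[:,:,::-1])
p0=np.load("pics/top0.npz")["p"]; df=cv2.absdiff(p,p0).sum(2); print([ (df[a:b,c_:e]>90).sum() for a,b,c_,e in [(90,155,235,258),(245,300,245,270),(100,130,312,335),(75,128,120,205),(145,235,380,412)]])
E
```

```text
scr_rear 22.6 [487.4 272.6]
scr_front 22.6 [544.8 264.2]
blade 11.2 [607.9 257.4]
floor 8.6 [539.9 309.2]
top 16.7 [601.3 295.8]
brush_rear 22.6 [478.  207.3]
brush_front 22.5 [534.8 199.4]
[np.int64(0), np.int64(0), np.int64(0), np.int64(0), np.int64(0)]
```

View pics/t14.png

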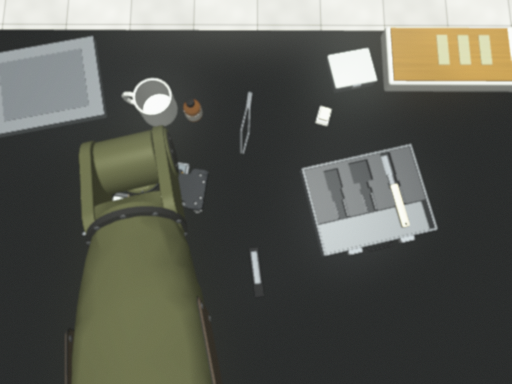

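```bash
python3 -c "
from cell import order; print(order.sign_off())"
```

```text
the job is handed in; nothing more can be done
None
```

I wiggled the scraper out of the foam by its rear handle and laid it flat on the bare bench. Then I took it again near the middle, lowered it into its recess in the tray, let go and handed the job in at about 19.5 s.

**Last checks:**
- **Seating:** the handle top is 14.0 mm above the recess floor at both rear and front, and the blade top is about 2.6 mm above it. So the scraper is fully down and level, with the blade in its pocket.
- **Position:** just before the last descent the handle looked centred in its slot. I judged that by eye and did not measure the final sideways and lengthwise fit in numbers.
- **Other things:** comparing the top view before and after showed no change at the forceps, blade box, cassette, mug, dropper or spatula. The brush still lies flat in its recess; the arm hid it from the top camera, so I did not compare its position.
- **Foam force:** the wrist force readings while easing it out stayed at or below about 12 N. I only read it between moves, so short peaks would not show.

**Where the description disagreed:** the fingertips sit about 14 to 15 mm above the reported tool point, judged from bench contact, not 8 mm ahead of it as described. Because of this the first grasp closed in the air above the handle without touching it. I corrected the height from the images and from contact.

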